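# Restock and sign the promotion stand

### The arm

A 6-joint arm with a two-finger parallel gripper is mounted at the origin on the work surface. World frame = base frame: x ahead of the robot, y to its left, z up, the work surface at z = 0. Lengths are in m, angles in rad, forces in N, time in s.
With the tool pointing down it reaches from about 0.375 to 0.975 m from the base axis. Payload 3.8 kg.
Tool frame: the origin (TCP) lies midway between the tips of the shut fingers; the grasp point (between the pads) lies 19 mm behind it; z points along the fingers, y is the direction in which the jaws open and shut (so a half turn about z gives the same grasp; the last joint's range is limited). The gripper opens to 85 mm and grips with 20 to 120 N. Pads are 22 mm wide; open, the fingers measure 114 mm over their backs; the gripper's body (76 mm by 85 mm) begins 54 mm behind the grasp point. The pads swing forward as they close: fully open they stand 13 mm farther back than shut.
Start: joints at [-1.296, 0.264, 1.604, -0, 1.274, -0.037], TCP at [0.207, -0.642, 0.231] pointing down, gripper open.
Joint ranges: [-2.63, 2.63], [-0.94, 2.18], [0.31, 2.57], [-1.31, 4.45], [0, 2.66], [-2.55, 2.55]. Speed limits (rad/s): [2.57, 2.57, 3.14, 3.14, 3.14, 3.14].

### API

Orientations are given as a rotation vector (axis times angle).
In Python, from workcell import bot gives the robot as it stands.
- The arm moves only by the shell command python3 -m inch 'ROWS' [FORCE]. ROWS is JSON, a list of rows, each an object of numbers: "dx", "dy", "dz": the shift along the tool's x, y, z in m; "ax", "ay", "az": the turn, a rotation vector about the tool's x, y, z in degrees; "fingers": the opening, from -1 (shut) to 1 (fully open). A call has 1 to 20 rows; each row is the pose to reach, as a shift and turn from the pose measured when the call began, along the tool's axes at that moment; what a row does not reach only later rows make up. A row lasts 1/8 s, in which the tool goes at most 62.5 mm and 10.7 degrees, less where a joint would pass 70% of its speed; a pose out of reach is approached as far as the arm can. A call with a gripper value outside its range is refused whole. The fingers move at their own pace and stop on an object; FORCE is the grip in N (left out, the last holds). Time passes only in rows, so rows that repeat a pose let the fingers close. It gives the time, the measured TCP pose, the force and the opening at its end, in the units of the state.
- bot.read_state(): the state, without advancing time (a new reading comes with each control period).
- bot.read_camera(name): name is "scene" or "top" or "wrist"; returns (picture, depth): 480x640x3 uint8, blue, green, red; 480x640 float32, m along the optical axis (not along the pixel's ray), 0 where there is no reading.
- bot.get_calibration(name): a dict with "intrinsics" (3x3 intrinsics, pixels), "view" (4x4, takes a point from world to camera coordinates). Camera axes: x right, y down, z forward; pixel columns grow to the right and rows downward; lengths in m; the calibration is good to about 2 mm. A picture is of the moment at which its call begins: read the wrist's pose just before it. get_calibration takes no time and is no camera call; for the wrist camera it gives the pose at the moment of the call.
- bot.finish_job(): hands the job in, once; it reports no verdict.
Trained networks look in the newest picture that a camera, given by its name, has taken for a name from the list of things; names that differ only in an ending like _2 or _b are one class to them, and where a whole thing is asked for, a point or a joint stands for the part that bears it (a point fixed in the world has none). Each returns a list of dicts, best first, with "p" (0 to 1); they miss things now and then, are a little off and sometimes report something else, mostly with a low value. They report only what shows in the picture. A call takes as long as a camera call. They do not tell look-alikes from the thing itself.
- bot.masks_of(camera, thing): "region" (480x640 bool, what is visible of it) and "box" ([left, top, right, bottom] in pixels, round what is visible of it).
The state is a dict: "time": time; "q": joint angles; "joint_vel": joint speeds; "joint_torque": joint torques, N m; "tool_pos": TCP position; "tcp_rot": TCP orientation; "wrist_force": force on the tool from outside, world axes, zero at the start; "torque": the same for the moment, N m; "width": opening from 0.0 (shut) to 1.0 (fully open).
Only numpy, scipy, OpenCV 4.12 (cv2) and the standard library are available. Lean on these libraries where they do the work, as an engineer would, in place of code of your own. Each camera call takes 0.05 s, during which the arm holds its last target. There are 200 camera calls.

### The job

Stock the promotion stand: slide every film-wrapped pack of jars up the ramp until it lies flat and wholly on the white deck between the rails, clear of the ramp, and stand every single jar upright in the low cardboard tray (there are two packs and two or three single jars). Last of all, when all the stock is in place, pull the sign up on its telescopic pole until the lock button clicks out, and let go of it. Do not tip a pack over, and leave the tape, carton and basket where they are.

Things in the scene. Friction and masses are not known exactly. Their poses are not given: they have to be found in the camera images.
- deck: fixed white deck, flat top 20 mm high. Origin on the table below the middle of the ramp's top edge; y runs up the ramp and along the deck, x across. Metal ramp 134 wide, from the table at y=-100 to 20 high at y=0. Flat top y=0 to 260 (stop wall 50 high there): room for two packs in line. Rails 32 above the table leave a lane 134 wide (x=-67 to 67); like guide plates flare out from y=0 to -41 (mm)
- pack1_mid (a point): a pack of four squat jars (2 x 2, olive glass, black lids) on a card base, wrapped in clear film into one block 96 x 96 mm, 50 mm high, too wide to grasp, about 0.7 kg, friction about 0.6. This point is its centre, 25 mm above its underside; x and y are square to its sides, z is up
- pack2_mid (a point): a pack of four squat jars (2 x 2, olive glass, black lids) on a card base, wrapped in clear film into one block 96 x 96 mm, 50 mm high, too wide to grasp, about 0.7 kg, friction about 0.6. This point is its centre, 25 mm above its underside; x and y are square to its sides, z is up
- jar1_mid (a point): a single squat glass jar, olive with a black screw lid, 46 mm in diameter and 48 mm high, about 0.16 kg, standing upright on the table at the start. This point is its centre, 24 mm above its underside; z is up along the jar. May be absent
- jar2_mid (a point): a single squat glass jar, olive with a black screw lid, 46 mm in diameter and 48 mm high, about 0.16 kg, standing upright on the table at the start. This point is its centre, 24 mm above its underside; z is up along the jar. May be absent
- jar3_mid (a point): a single squat glass jar, olive with a black screw lid, 46 mm in diameter and 48 mm high, about 0.16 kg, standing upright on the table at the start. This point is its centre, 24 mm above its underside; z is up along the jar. May be absent
- tray: fixed, low white-grey cardboard tray, outside 84 mm (x) x 208 mm (y), rim 16 mm above the table, walls 4 mm, floor 4 mm thick. Its origin is on the table below the middle of the tray; x across, y along its length. It takes three jars in a row along y, for instance at y = -65, 0 and 65 mm
- sign_top (a point): middle of the top edge of the sign: a blank yellow board in a red frame, 110 mm wide (y), 65 high, 10 thick (x), on the inner tube of a telescopic pole on a fixed steel base. This edge is 215 mm above the table when fully down; pinch it from above across the 10 mm thickness (x), at least 20 mm deep. z is up
- sign (a joint): how far the sign is drawn up out of the outer tube, m: 0 fully down, up is positive, end stop at 0.090. Drawing up takes 5 to 8 N; friction holds it where it is left. At about 0.085 the lock button meets its window
- lock (a joint): black lock button, 8 mm square, on the +x side of the pole, sprung: about 0 (m) while the outer tube holds it in, 0.007 when it has clicked out through the window in the outer tube, 105 mm above the table; then it stops the sign from going down
- tape: bystander: a roll of tape lying flat, 84 mm across, 30 mm high; origin at the centre of its underside
- carton: bystander: a small brown carton 50 x 90 x 40 mm high; origin at the centre of its underside
- basket: bystander: an open blue plastic basket 100 x 150 x 50 mm high; origin at the centre of its underside
Mind the look-alikes: they are no part of the job. Leave any red look-alike of the part that bears pack1_mid alone. What is shaped like the part that bears jar2_mid but orange is not meant.

How it is judged:
On the way, in this order (a step that is already met when the one before it is completed fails the run):
1. every pack lies flat on the deck and every single jar stands in the tray (y of each of pack1_mid, pack2_mid in the frame of deck above 0.048 m and x of pack1_mid in the frame of deck between -0.03 and 0.03 m and z of pack1_mid in the frame of deck between 0.038 and 0.052 m and angle between each of pack1_mid, pack2_mid's own z axis and vertical below 0.08 rad and linear speed of each of pack1, pack2, jar1, jar2, jar3 below 0.03 m/s and x of pack2_mid in the frame of deck between -0.03 and 0.03 m and z of pack2_mid in the frame of deck between 0.038 and 0.052 m and x of jar1_mid in the frame of tray between -0.038 and 0.038 m and y of jar1_mid in the frame of tray between -0.1 and 0.1 m and z of each of jar1_mid, jar2_mid, jar3_mid in the frame of tray below 0.035 m and angle between each of jar1_mid, jar2_mid, jar3_mid's own z axis and vertical below 0.15 rad and x of jar2_mid in the frame of tray between -0.038 and 0.038 m and y of jar2_mid in the frame of tray between -0.1 and 0.1 m and x of jar3_mid in the frame of tray between -0.038 and 0.038 m and y of jar3_mid in the frame of tray between -0.1 and 0.1 m), for 0.2 s.
2. then the sign is up and its lock button out (value of joint sign above 0.082 m and value of joint lock above 0.005 m), for 0.2 s.
At the end, for the whole second after the job is handed in: Every pack lies flat (0.08 rad) on the deck between the rails, its centre 48 mm or more past the ramp's top edge; every single jar stands upright (0.15 rad) on the tray floor; all at rest; the sign is up by over 82 mm with its lock button out by over 5 mm (all of step 1 and all of step 2); the robot touches nothing.
It fails at once if the tape is moved by more than 3 cm (distance of tape from where it was at the start of the episode above 0.03 m).
It fails at once if the carton is moved by more than 3 cm (distance of carton from where it was at the start of the episode above 0.03 m).
It fails at once if the basket is moved by more than 3 cm (distance of basket from where it was at the start of the episode above 0.03 m).
It fails at once if a pack is tipped over (angle between any of pack1_mid, pack2_mid's own z axis and vertical above 0.7 rad).
Of jar1, jar2, jar3 only 2 to 3 are there at a start; the rules pass over those that are not, and their reading is None.
At some moment in a run one of pack1, pack2, jar1, jar2, jar3 may be knocked a few centimetres aside while the robot is not near it.
Once in a run the grip may slacken for a moment while it holds something.
It also fails if it takes over 200 s, if anything falls off the work surface, if the arm or the gripper's body presses on something with over 40 N, if the wrist force passes 120 N, or if a joint passes its speed limit or range.

## Working session

There is one attempt and no reset: what is moved stays moved. The work goes in short steps, Python scripts to look and compute and a shell command to move; the robot and the scene stay as the last step left them, time stands still between calls to the robot, and variables do not carry over. Pictures are saved under pics/ and viewed, about 12 in all and at most 16, crops included, and the job is handed in when it is done.

```bash
mkdir -p pics; ls; cat > h.py <<'E'
import numpy as np, cv2
from workcell import bot
from scipy.spatial.transform import Rotation as R
def cloud(name, depth, cal=None):
    c=cal or bot.get_calibration(name); K=np.array(c["intrinsics"]); V=np.linalg.inv(np.array(c["view"]))
    v,u=np.mgrid[:480,:640]
    P=np.stack([(u-K[0,2])/K[0,0]*depth,(v-K[1,2])/K[1,1]*depth,depth,np.ones_like(depth)],-1)
    return (P@V.T)[...,:3]
def look(name):
    cal=bot.get_calibration(name); p,d=bot.read_camera(name); return p,d,cloud(name,d,cal)
E
python3 - <<'E'
from h import *
for n in("top","scene"):
    p,d,C=look(n); cv2.imwrite(f"pics/{n}0.png",p); np.save(n+"0.npy",C)
    for t in ["deck","pack1_mid","jar1_mid","tray","sign_top","tape","carton","basket"]:
        for m in bot.masks_of(n,t):
            r=m["region"]&(d>0); q=C[r]
            if len(q)<10: continue
            z=np.percentile(q[:,2],95); top=q[q[:,2]>z-.006]
            (cx,cy),(w,h),a=cv2.minAreaRect((top[:,:2]*1000).astype(np.float32))
            print(n,t,round(m["p"],2),m["box"],"ztop",z.round(3),"rect",int(cx),int(cy),int(w),int(h),round(a,1),"med",np.median(top,0).round(3), "col",np.median(p[r],0))
s=bot.read_state();print({k:np.round(v,3) for k,v in s.items()})
E
```

```text
pics
top deck 0.86 [195.0, 230.6, 350.0, 303.2] ztop 0.034 rect 493 174 307 171 85.9 med [0.505 0.245 0.034] col [167. 170. 166.]
top pack1_mid 0.94 [365.5, 230.1, 412.1, 275.6] ztop 0.054 rect 522 -148 95 96 79.2 med [ 0.523 -0.148  0.051] col [59. 60. 59.]
top pack1_mid 0.82 [349.7, 115.2, 397.3, 167.8] ztop 0.053 rect 810 -106 97 96 32.3 med [ 0.809 -0.106  0.051] col [ 28.  31. 154.]
top jar1_mid 0.69 [373.0, 190.3, 394.0, 211.9] ztop 0.052 rect 652 -134 40 42 34.8 med [ 0.652 -0.134  0.049] col [31. 31. 32.]
top tray 0.66 [366.4, 229.3, 413.2, 275.5] ztop 0.054 rect 523 -148 95 96 79.2 med [ 0.523 -0.148  0.051] col [60. 61. 60.]
top tray 0.57 [238.5, 180.7, 317.0, 215.5] ztop 0.017 rect 666 140 208 85 88.1 med [0.668 0.146 0.016] col [171. 170. 166.]
top sign_top 0.71 [105.3, 239.1, 164.2, 248.6] ztop 0.221 rect 523 427 10 110 1.0 med [0.524 0.426 0.219] col [ 24.   47.5 105.5]
top tape 0.42 [159.9, 165.9, 224.5, 208.8] ztop 0.051 rect 696 361 151 101 87.3 med [0.696 0.361 0.05 ] col [120.  65.  29.]
top carton 0.75 [411.9, 312.8, 451.9, 337.5] ztop 0.043 rect 341 -250 90 49 85
[... 980 characters left out ...]
.3, 157.5, 360.9] ztop 0.033 rect 341 -403 82 82 53.5 med [ 0.342 -0.405  0.03 ] col [ 67. 100. 126.]
scene basket 0.86 [403.9, 171.1, 465.3, 234.9] ztop 0.049 rect 696 355 155 101 87.4 med [0.697 0.349 0.048] col [132.  67.  16.]
{'time': np.float64(0.9), 'q': array([-1.296,  0.264,  1.604,  0.   ,  1.274, -0.037]), 'joint_vel': array([ 0.001, -0.   , -0.001,  0.001,  0.001, -0.001]), 'joint_torque': array([-0.0000e+00, -5.1505e+01, -3.6773e+01, -0.0000e+00,  1.0000e-03,
        0.0000e+00]), 'tool_pos': array([ 0.207, -0.642,  0.231]), 'tcp_rot': array([3.103, 0.488, 0.   ]), 'wrist_force': array([-0.313, -0.497,  0.231]), 'torque': array([0.022, 0.004, 0.014]), 'width': np.float64(1.002)}
```

View pics/top0.png

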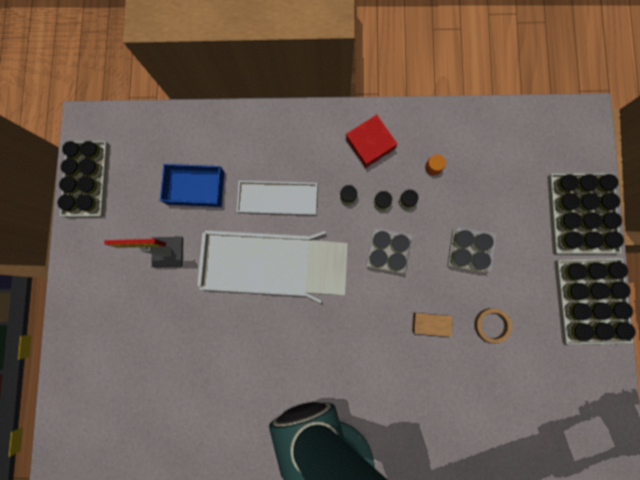

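View pics/scene0.png

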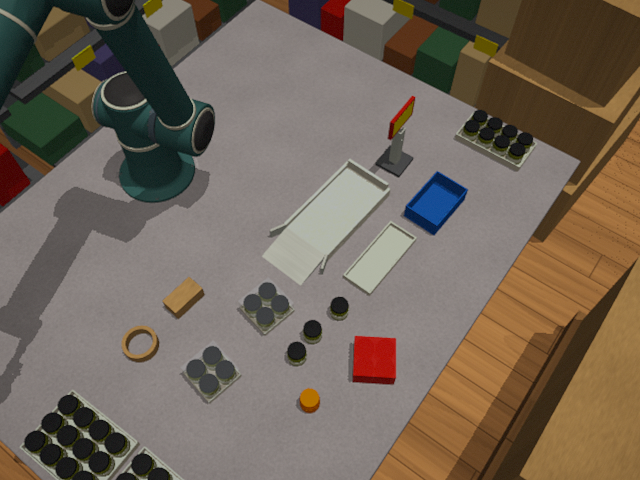

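Top view: packs at (390,251) and (472,250); jars at (349,195), (383,200) and (409,199). The deck's ramp faces right at (328,268), the tray is at (277,198) and the sign at (135,243). The red block and orange jar are decoys. Next I measure the poses.

```bash
cat >> h.py <<'E'
def blobs(C,img,lo,hi,a0,a1,col=None):
    m=((C[...,2]>lo)&(C[...,2]<hi)&(C[...,0]>.3)&(C[...,0]<.95)&(abs(C[...,1])<.6))
    n,l,st,_=cv2.connectedComponentsWithStats(m.astype(np.uint8))
    for i in range(1,n):
        q=C[l==i]
        if len(q)<a0: continue
        (cx,cy),(w,h),a=cv2.minAreaRect((q[:,:2]*1000).astype(np.float32))
        print("n",len(q),"c",round(cx),round(cy),"wh",round(w),round(h),"ang",round(a,1),"z",np.median(q[:,2]).round(3),"bgr",np.median(img[l==i],0))
E
python3 - <<'E'
from h import *
C=np.load("top0.npy"); im=cv2.imread("pics/top0.png")
blobs(C,im,.038,.06,40,0)
print("deck/tray"); blobs(C,im,.010,.037,60,0)
# deck orientation from rails z>.026
m=(C[...,2]>.026)&(C[...,2]<.037)&(abs(C[...,0]-.49)<.12)&(C[...,1]>-.05)&(C[...,1]<.33)
q=C[m]; 
for s in(1,-1):
    r=q[(s*(q[:,0]-.49)>.05)&(q[:,1]>.06)&(q[:,1]<.28)]; print("rail",np.polyfit(r[:,1],r[:,0],1),len(r))
w=C[(C[...,2]>.042)&(abs(C[...,0]-.49)<.09)&(C[...,1]>.25)&(C[...,1]<.345)];print("stop",w.mean(0),np.percentile(w[:,1],[2,98]),len(w))
# ramp profile
for y in np.arange(-.09,.08,.01):
    r=C[(abs(C[...,0]-.48)<.03)&(abs(C[...,1]-y)<.005)]; print(round(y,3),np.median(r[:,2]).round(4),end="; ")
E
```

```text
n 1424 c 811 -107 wh 98 99 ang 33.1 z 0.05 bgr [ 28.  31. 154.]
n 242 c 746 -271 wh 43 42 ang 67.9 z 0.048 bgr [ 31.  98. 163.]
n 507 c 696 361 wh 152 102 ang 87.3 z 0.049 bgr [87. 44. 19.]
n 421 c 668 -586 wh 27 92 ang 90.0 z 0.051 bgr [20. 21. 21.]
n 238 c 669 -47 wh 43 42 ang 19.2 z 0.048 bgr [31.  31.  31.5]
n 235 c 653 -135 wh 41 43 ang 46.1 z 0.048 bgr [30. 30. 30.]
n 244 c 655 -201 wh 42 42 ang 81.8 z 0.048 bgr [28. 29. 29.]
n 429 c 571 -586 wh 27 91 ang 89.9 z 0.051 bgr [21. 22. 22.]
n 1601 c 525 -353 wh 98 96 ang 79.8 z 0.05 bgr [56. 56. 55.]
n 1528 c 523 -149 wh 96 97 ang 79.2 z 0.05 bgr [59. 59. 58.]
n 250 c 501 322 wh 10 131 ang 86.9 z 0.05 bgr [153. 155. 152.]
n 197 c 470 -588 wh 24 42 ang 89.8 z 0.051 bgr [21. 22. 22.]
n 192 c 424 -589 wh 22 43 ang 89.7 z 0.051 bgr [21. 22. 22.]
n 187 c 374 -589 wh 22 41 ang 89.9 z 0.051 bgr [22. 22. 23.]
n 660 c 342 -250 wh 90 50 ang 85.1 z 0.041 bgr [ 71. 112. 149.]
n 177 c 327 -589 wh 41 21 ang 0.3 z 0.051 bgr [22. 22. 23.]
deck/tray
n 158 c 778 -100 wh 134 67 ang 77.7 z 0.024 bgr [24. 27. 60.]
n 78 c 737 -265 wh 46 23 ang 55.4 z 0.0
[... 312 characters left out ...]
gr [49.  58.5 62. ]
n 151 c 506 -325 wh 134 66 ang 34.1 z 0.024 bgr [86. 93. 96.]
n 7212 c 493 160 wh 333 177 ang 85.9 z 0.021 bgr [168. 170. 166.]
n 612 c 523 427 wh 80 79 ang 89.9 z 0.013 bgr [51.  53.  53.5]
n 730 c 401 -583 wh 200 33 ang 0.3 z 0.022 bgr [58.  68.  69.5]
n 548 c 340 -400 wh 84 79 ang 89.7 z 0.029 bgr [ 66. 104. 136.]
rail [0.05556016 0.55322156] 296
rail [0.05909455 0.41102177] 276
stop [0.50181126 0.321746   0.04957315] [0.31518072 0.32883139] 224
-0.09 0.001; -0.08 0.0004; -0.07 0.0003; -0.06 0.0008; -0.05 0.0003; -0.04 0.0006; -0.03 0.0022; -0.02 0.0047; -0.01 0.0066; -0.0 0.0084; 0.01 0.0103; 0.02 0.012; 0.03 0.0149; 0.04 0.0167; 0.05 0.0184; 0.06 0.0203; 0.07 0.0205;
```

```bash
cat > go.py <<'E'
import sys; from h import *
s=bot.read_state(); p=np.array(s["tool_pos"]); M=R.from_rotvec(s["tcp_rot"]).as_matrix()
for a in sys.argv[1:]:
    x,y,z,t=map(float,a.split(",")); c,k=np.cos(np.radians(t)),np.sin(np.radians(t))
    T=np.array([[c,k,0],[k,-c,0],[0,0,-1]])
    print(a,"d",(M.T@(np.array([x,y,z])-p)).round(4),"a",R.from_matrix(M.T@T).as_rotvec(degrees=True).round(1))
E
python3 go.py .669,-.047,.15,88 .669,-.047,.016,88
```

```text
.669,-.047,.15,88 d [ 0.6223 -0.4251  0.0813] a [  0.    0.  -70.1]
.669,-.047,.016,88 d [ 0.6223 -0.4251  0.2153] a [  0.    0.  -70.1]
```

```bash
python3 -m inch '[{"dx":0.622,"dy":-0.425,"dz":0.08,"az":-70,"fingers":1},{"dx":0.622,"dy":-0.425,"dz":0.08,"az":-70,"fingers":1},{"dx":0.622,"dy":-0.425,"dz":0.08,"az":-70,"fingers":1},{"dx":0.622,"dy":-0.425,"dz":0.08,"az":-70,"fingers":1},{"dx":0.622,"dy":-0.425,"dz":0.08,"az":-70,"fingers":1},{"dx":0.622,"dy":-0.425,"dz":0.08,"az":-70,"fingers":1},{"dx":0.622,"dy":-0.425,"dz":0.08,"az":-70,"fingers":1},{"dx":0.622,"dy":-0.425,"dz":0.08,"az":-70,"fingers":1},{"dx":0.622,"dy":-0.425,"dz":0.08,"az":-70,"fingers":1},{"dx":0.622,"dy":-0.425,"dz":0.08,"az":-70,"fingers":1},{"dx":0.622,"dy":-0.425,"dz":0.08,"az":-70,"fingers":1},{"dx":0.622,"dy":-0.425,"dz":0.08,"az":-70,"fingers":1},{"dx":0.622,"dy":-0.425,"dz":0.08,"az":-70,"fingers":1},{"dx":0.622,"dy":-0.425,"dz":0.08,"az":-70,"fingers":1},{"dx":0.622,"dy":-0.425,"dz":0.08,"az":-70,"fingers":1}]' 40
python3 - <<'E'
from h import *
p,d,C=look("wrist"); cv2.imwrite("pics/w1.png",p); blobs(C,p,.038,.06,100,0)
E
python3 go.py .669,-.047,.016,88
```

```text
n 1058 c 326 -591 wh 42 17 ang 0.0 z 0.052 bgr [45. 43. 42.]
.669,-.047,.016,88 d [ 0.6223 -0.4251  0.2153] a [  0.    0.  -70.1]invalid input at $[0]: expected keys dx, dy, dz, ax, ay, az, fingers
```

View pics/w1.png

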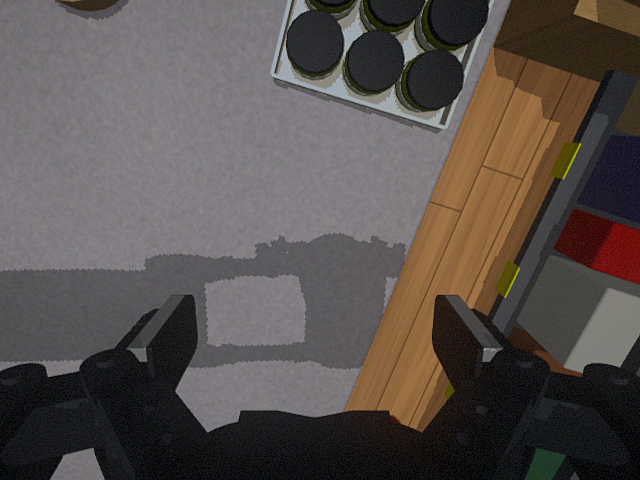

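The rows need every key, so the arm hasn't moved; the picture shows the start pose, with the stock tray at (380,50). I'll resend with full rows.

```bash
python3 -m inch '[{"dx":0.622,"dy":-0.425,"dz":0.08,"ax":0,"ay":0,"az":-70,"fingers":1},{"dx":0.622,"dy":-0.425,"dz":0.08,"ax":0,"ay":0,"az":-70,"fingers":1},{"dx":0.622,"dy":-0.425,"dz":0.08,"ax":0,"ay":0,"az":-70,"fingers":1},{"dx":0.622,"dy":-0.425,"dz":0.08,"ax":0,"ay":0,"az":-70,"fingers":1},{"dx":0.622,"dy":-0.425,"dz":0.08,"ax":0,"ay":0,"az":-70,"fingers":1},{"dx":0.622,"dy":-0.425,"dz":0.08,"ax":0,"ay":0,"az":-70,"fingers":1},{"dx":0.622,"dy":-0.425,"dz":0.08,"ax":0,"ay":0,"az":-70,"fingers":1},{"dx":0.622,"dy":-0.425,"dz":0.08,"ax":0,"ay":0,"az":-70,"fingers":1},{"dx":0.622,"dy":-0.425,"dz":0.08,"ax":0,"ay":0,"az":-70,"fingers":1},{"dx":0.622,"dy":-0.425,"dz":0.08,"ax":0,"ay":0,"az":-70,"fingers":1},{"dx":0.622,"dy":-0.425,"dz":0.08,"ax":0,"ay":0,"az":-70,"fingers":1},{"dx":0.622,"dy":-0.425,"dz":0.08,"ax":0,"ay":0,"az":-70,"fingers":1},{"dx":0.622,"dy":-0.425,"dz":0.08,"ax":0,"ay":0,"az":-70,"fingers":1},{"dx":0.622,"dy":-0.425,"dz":0.08,"ax":0,"ay":0,"az":-70,"fingers":1},{"dx":0.622,"dy":-0.425,"dz":0.08,"ax":0,"ay":0,"az":-70,"fingers":1}]' 40
python3 - <<'E'
from h import *
p,d,C=look("wrist"); cv2.imwrite("pics/w2.png",p); blobs(C,p,.038,.06,300,0)
E
python3 go.py .669,-.047,.016,88
```

```text
time: 2.82
tool_pos: [0.668, -0.0485, 0.1514]
tcp_rot: [2.264, 2.178, -0.001]
wrist_force: [-0.1, -0.1, 0.4]
width: 1.0
n 3453 c 670 -49 wh 43 43 ang 77.8 z 0.048 bgr [46. 44. 44.]
n 15884 c 812 -108 wh 96 98 ang 32.9 z 0.05 bgr [ 22.  24. 163.]
n 4860 c 512 -127 wh 57 66 ang 80.1 z 0.05 bgr [68. 65. 62.]
n 2876 c 654 -136 wh 43 42 ang 77.4 z 0.048 bgr [41. 39. 39.]
n 737 c 659 -187 wh 14 39 ang 83.3 z 0.047 bgr [31. 30. 30.]
.669,-.047,.016,88 d [0.0018 0.001  0.1356] a [-0.   0.  -0.2]
```

```bash
python3 -m inch '[{"dx":0,"dy":0.002,"dz":0.06,"ax":0,"ay":0,"az":0,"fingers":1},{"dx":0,"dy":0.002,"dz":0.105,"ax":0,"ay":0,"az":0,"fingers":1},{"dx":0,"dy":0.002,"dz":0.135,"ax":0,"ay":0,"az":0,"fingers":1},{"dx":0,"dy":0.002,"dz":0.135,"ax":0,"ay":0,"az":0,"fingers":1},{"dx":0,"dy":0.002,"dz":0.135,"ax":0,"ay":0,"az":0,"fingers":-1},{"dx":0,"dy":0.002,"dz":0.135,"ax":0,"ay":0,"az":0,"fingers":-1},{"dx":0,"dy":0.002,"dz":0.135,"ax":0,"ay":0,"az":0,"fingers":-1},{"dx":0,"dy":0.002,"dz":0.135,"ax":0,"ay":0,"az":0,"fingers":-1},{"dx":0,"dy":0.002,"dz":0.135,"ax":0,"ay":0,"az":0,"fingers":-1},{"dx":0,"dy":0.002,"dz":0.135,"ax":0,"ay":0,"az":0,"fingers":-1},{"dx":0,"dy":0.002,"dz":0.11,"ax":0,"ay":0,"az":0,"fingers":-1},{"dx":0,"dy":0.002,"dz":0.07,"ax":0,"ay":0,"az":0,"fingers":-1},{"dx":0,"dy":0.002,"dz":0.07,"ax":0,"ay":0,"az":0,"fingers":-1}]' 60
python3 go.py .668,.205,.08,88 .668,.205,.021,88
```

```text
time: 4.5
tool_pos: [0.6736, -0.049, 0.0865]
tcp_rot: [2.259, 2.173, 0.009]
wrist_force: [1.0, 0.9, -0.9]
width: 0.523
.668,.205,.08,88 d [ 0.2536 -0.0155  0.0061] a [ 0.5  0.1 -0.2]
.668,.205,.021,88 d [ 0.2537 -0.0161  0.0651] a [ 0.5  0.1 -0.2]
```

```bash
python3 -m inch '[{"dx":0.06,"dy":-0.004,"dz":-0.01,"ax":0,"ay":0,"az":0,"fingers":-1},{"dx":0.12,"dy":-0.008,"dz":-0.01,"ax":0,"ay":0,"az":0,"fingers":-1},{"dx":0.18,"dy":-0.012,"dz":-0.01,"ax":0,"ay":0,"az":0,"fingers":-1},{"dx":0.23,"dy":-0.015,"dz":-0.01,"ax":0,"ay":0,"az":0,"fingers":-1},{"dx":0.254,"dy":-0.016,"dz":-0.01,"ax":0,"ay":0,"az":0,"fingers":-1},{"dx":0.254,"dy":-0.016,"dz":-0.01,"ax":0,"ay":0,"az":0,"fingers":-1},{"dx":0.254,"dy":-0.016,"dz":0.02,"ax":0.5,"ay":0,"az":0,"fingers":-1},{"dx":0.254,"dy":-0.016,"dz":0.045,"ax":0.5,"ay":0,"az":0,"fingers":-1},{"dx":0.254,"dy":-0.016,"dz":0.055,"ax":0.5,"ay":0,"az":0,"fingers":-1},{"dx":0.254,"dy":-0.016,"dz":0.06,"ax":0.5,"ay":0,"az":0,"fingers":-1},{"dx":0.254,"dy":-0.016,"dz":0.06,"ax":0.5,"ay":0,"az":0,"fingers":-1}]'
python3 go.py .668,.205,.021,88 
```

```text
time: 5.88
tool_pos: [0.6686, 0.2048, 0.0266]
tcp_rot: [2.264, 2.176, -0.0]
wrist_force: [-0.5, 0.7, -1.2]
width: 0.52
.668,.205,.021,88 d [ 0.0002 -0.0006  0.0056] a [ 0.1  0.1 -0.3]
```

Release, rise, and go over jar B at (654,-136).

```bash
python3 -m inch '[{"dx":0,"dy":0,"dz":0.004,"ax":0,"ay":0,"az":0,"fingers":-1},{"dx":0,"dy":0,"dz":0.0055,"ax":0,"ay":0,"az":0,"fingers":-1},{"dx":0,"dy":0,"dz":0.0055,"ax":0,"ay":0,"az":0,"fingers":-1},{"dx":0,"dy":0,"dz":0.0055,"ax":0,"ay":0,"az":0,"fingers":1},{"dx":0,"dy":0,"dz":0.0055,"ax":0,"ay":0,"az":0,"fingers":1},{"dx":0,"dy":0,"dz":0.0055,"ax":0,"ay":0,"az":0,"fingers":1},{"dx":0,"dy":0,"dz":0.0055,"ax":0,"ay":0,"az":0,"fingers":1},{"dx":0,"dy":0,"dz":-0.05,"ax":0,"ay":0,"az":0,"fingers":1},{"dx":0,"dy":0,"dz":-0.11,"ax":0,"ay":0,"az":0,"fingers":1},{"dx":-0.06,"dy":0,"dz":-0.12,"ax":0,"ay":0,"az":0,"fingers":1},{"dx":-0.12,"dy":0,"dz":-0.12,"ax":0,"ay":0,"az":0,"fingers":1},{"dx":-0.18,"dy":0,"dz":-0.12,"ax":0,"ay":0,"az":0,"fingers":1},{"dx":-0.24,"dy":0,"dz":-0.12,"ax":0,"ay":0,"az":0,"fingers":1},{"dx":-0.3,"dy":0,"dz":-0.12,"ax":0,"ay":0,"az":0,"fingers":1},{"dx":-0.34,"dy":-0.003,"dz":-0.12,"ax":0,"ay":0,"az":0,"fingers":1},{"dx":-0.34,"dy":-0.003,"dz":-0.12,"ax":0,"ay":0,"az":0,"fingers":1}]'
python3 - <<'E'
from h import *
p,d,C=look("wrist"); blobs(C,p,.038,.06,300,0)
p,d,C=look("top"); print("top");blobs(C,p,.038,.06,60,0)
E
python3 go.py .654,-.136,.016,88
```

```text
time: 7.88
tool_pos: [0.6515, -0.138, 0.1468]
tcp_rot: [2.268, 2.171, -0.001]
wrist_force: [0.4, -0.0, 0.4]
width: 0.999
n 24688 c 812 -108 wh 97 98 ang 32.9 z 0.05 bgr [ 20.  23. 168.]
n 21218 c 523 -151 wh 98 97 ang 79.4 z 0.05 bgr [74. 71. 67.]
n 3598 c 654 -136 wh 43 43 ang 77.2 z 0.048 bgr [48. 46. 46.]
n 3112 c 657 -202 wh 42 43 ang 24.5 z 0.048 bgr [46. 44. 44.]
n 867 c 734 -268 wh 36 14 ang 59.4 z 0.048 bgr [  6. 107. 171.]
top
n 684 c 808 -101 wh 97 87 ang 33.1 z 0.05 bgr [ 33.  36. 174.]
n 510 c 696 361 wh 152 102 ang 87.2 z 0.049 bgr [99.5 51.  24. ]
n 414 c 668 -586 wh 28 90 ang 88.5 z 0.051 bgr [24. 25. 25.]
n 251 c 669 206 wh 42 42 ang 2.4 z 0.052 bgr [35. 35. 36.]
n 167 c 663 -202 wh 43 29 ang 75.2 z 0.049 bgr [34. 34. 34.]
n 429 c 571 -585 wh 30 91 ang 89.9 z 0.051 bgr [25. 26. 26.]
n 1608 c 525 -354 wh 98 97 ang 79.9 z 0.05 bgr [65. 64. 63.]
n 248 c 501 323 wh 11 132 ang 87.1 z 0.05 bgr [173.  175.  172.5]
n 203 c 470 -588 wh 42 24 ang 0.1 z 0.051 bgr [26. 26. 26.]
n 188 c 423 -588 wh 43 23 ang 1.1 z 0.051 bgr [26. 27. 27.]
n 189 c 376 -589 wh 43 23 ang 0.0 z 0.051 bgr [26. 27. 27.]
n 376 c 340 -271 wh 50 50 ang 84.6 z 0.041 bgr [ 82. 127. 170.]
n 179 c 327 -589 wh 45 21 ang 1.5 z 0.051 bgr [25. 27. 27.]
.654,-.136,.016,88 d [-0.001   0.0021  0.1307] a [ 0.   0.  -0.3]
```

Jar A is placed, lid at 52 mm. Grasp jar B and carry it to (666,140).

```bash
python3 -m inch '[{"dx":0,"dy":0.002,"dz":0.06,"ax":0,"ay":0,"az":0,"fingers":1},{"dx":0,"dy":0.002,"dz":0.105,"ax":0,"ay":0,"az":0,"fingers":1},{"dx":0,"dy":0.002,"dz":0.13,"ax":0,"ay":0,"az":0,"fingers":1},{"dx":0,"dy":0.002,"dz":0.13,"ax":0,"ay":0,"az":0,"fingers":1},{"dx":0,"dy":0.002,"dz":0.13,"ax":0,"ay":0,"az":0,"fingers":-1},{"dx":0,"dy":0.002,"dz":0.13,"ax":0,"ay":0,"az":0,"fingers":-1},{"dx":0,"dy":0.002,"dz":0.13,"ax":0,"ay":0,"az":0,"fingers":-1},{"dx":0,"dy":0.002,"dz":0.13,"ax":0,"ay":0,"az":0,"fingers":-1},{"dx":0,"dy":0.002,"dz":0.13,"ax":0,"ay":0,"az":0,"fingers":-1},{"dx":0,"dy":0.002,"dz":0.13,"ax":0,"ay":0,"az":0,"fingers":-1},{"dx":0,"dy":0.002,"dz":0.1,"ax":0,"ay":0,"az":0,"fingers":-1},{"dx":0,"dy":0.002,"dz":0.065,"ax":0,"ay":0,"az":0,"fingers":-1},{"dx":0,"dy":0.002,"dz":0.065,"ax":0,"ay":0,"az":0,"fingers":-1}]' 60
python3 go.py .666,.140,.021,88
```

```text
time: 9.6
tool_pos: [0.6569, -0.1358, 0.0858]
tcp_rot: [2.261, 2.171, 0.007]
wrist_force: [0.5, -0.2, -1.8]
width: 0.524
.666,.140,.021,88 d [ 0.2761 -0.0027  0.0643] a [ 0.5  0.1 -0.3]
```

```bash
python3 -m inch '[{"dx":0.06,"dy":-0.001,"dz":-0.01,"ax":0,"ay":0,"az":0,"fingers":-1},{"dx":0.12,"dy":-0.001,"dz":-0.01,"ax":0,"ay":0,"az":0,"fingers":-1},{"dx":0.18,"dy":-0.002,"dz":-0.01,"ax":0,"ay":0,"az":0,"fingers":-1},{"dx":0.23,"dy":-0.002,"dz":-0.01,"ax":0,"ay":0,"az":0,"fingers":-1},{"dx":0.265,"dy":-0.003,"dz":-0.01,"ax":0,"ay":0,"az":0,"fingers":-1},{"dx":0.276,"dy":-0.003,"dz":-0.01,"ax":0,"ay":0,"az":0,"fingers":-1},{"dx":0.276,"dy":-0.003,"dz":-0.01,"ax":0,"ay":0,"az":0,"fingers":-1},{"dx":0.276,"dy":-0.003,"dz":0.02,"ax":0.5,"ay":0,"az":0,"fingers":-1},{"dx":0.276,"dy":-0.003,"dz":0.045,"ax":0.5,"ay":0,"az":0,"fingers":-1},{"dx":0.276,"dy":-0.003,"dz":0.058,"ax":0.5,"ay":0,"az":0,"fingers":-1},{"dx":0.276,"dy":-0.003,"dz":0.064,"ax":0.5,"ay":0,"az":0,"fingers":-1},{"dx":0.276,"dy":-0.003,"dz":0.064,"ax":0.5,"ay":0,"az":0,"fingers":-1}]'
python3 go.py .666,.140,.021,88 .657,-.202,.146,88
```

```text
time: 11.1
tool_pos: [0.6657, 0.1384, 0.0234]
tcp_rot: [2.267, 2.174, -0.004]
wrist_force: [-5.1, -1.3, 8.1]
width: 0.521
.666,.140,.021,88 d [0.0016 0.0002 0.0024] a [-0.1  0.2 -0.4]
.657,-.202,.146,88 d [-0.3408  0.0054 -0.1217] a [-0.1  0.2 -0.4]
```

```bash
python3 -m inch '[{"dx":0,"dy":0,"dz":0,"ax":0,"ay":0,"az":0,"fingers":-1},{"dx":0,"dy":0,"dz":0,"ax":0,"ay":0,"az":0,"fingers":1},{"dx":0,"dy":0,"dz":0,"ax":0,"ay":0,"az":0,"fingers":1},{"dx":0,"dy":0,"dz":0,"ax":0,"ay":0,"az":0,"fingers":1},{"dx":0,"dy":0,"dz":0,"ax":0,"ay":0,"az":0,"fingers":1},{"dx":0,"dy":0,"dz":-0.05,"ax":0,"ay":0,"az":0,"fingers":1},{"dx":0,"dy":0,"dz":-0.11,"ax":0,"ay":0,"az":0,"fingers":1},{"dx":-0.06,"dy":0,"dz":-0.122,"ax":0,"ay":0,"az":0,"fingers":1},{"dx":-0.12,"dy":0,"dz":-0.122,"ax":0,"ay":0,"az":0,"fingers":1},{"dx":-0.18,"dy":0,"dz":-0.122,"ax":0,"ay":0,"az":0,"fingers":1},{"dx":-0.24,"dy":0,"dz":-0.122,"ax":0,"ay":0,"az":0,"fingers":1},{"dx":-0.3,"dy":0.003,"dz":-0.122,"ax":0,"ay":0,"az":0,"fingers":1},{"dx":-0.341,"dy":0.005,"dz":-0.122,"ax":0,"ay":0,"az":0,"fingers":1},{"dx":-0.341,"dy":0.005,"dz":-0.122,"ax":0,"ay":0,"az":0,"fingers":1}]'
python3 - <<'E'
from h import *
p,d,C=look("wrist"); blobs(C,p,.038,.06,300,0)
p,d,C=look("top"); print("top");blobs(C,p,.038,.06,60,0)
E
python3 go.py .657,-.202,.016,88
```

```text
time: 12.85
tool_pos: [0.6563, -0.2056, 0.1462]
tcp_rot: [2.271, 2.168, -0.005]
wrist_force: [-0.7, 0.1, -0.2]
width: 1.001
n 22180 c 805 -112 wh 84 97 ang 33.1 z 0.05 bgr [ 17.  20. 160.]
n 27851 c 523 -151 wh 97 98 ang 79.3 z 0.05 bgr [72. 68. 65.]
n 3611 c 657 -202 wh 42 42 ang 87.2 z 0.048 bgr [47. 45. 45.]
n 915 c 743 -267 wh 43 28 ang 32.4 z 0.048 bgr [ 25.  99. 161.]
n 1587 c 564 -336 wh 45 27 ang 80.0 z 0.05 bgr [64. 62. 59.]
n 572 c 481 -378 wh 30 19 ang 85.0 z 0.05 bgr [135. 130. 129.]
top
n 1412 c 811 -107 wh 98 99 ang 32.9 z 0.05 bgr [ 33.  36. 176.]
n 512 c 696 361 wh 152 101 ang 87.0 z 0.049 bgr [100.5  52.   24. ]
n 417 c 668 -586 wh 90 28 ang 0.0 z 0.051 bgr [24. 26. 25.]
n 249 c 669 206 wh 42 42 ang 2.8 z 0.052 bgr [35. 36. 36.]
n 248 c 666 136 wh 42 42 ang 0.8 z 0.052 bgr [37. 37. 38.]
n 426 c 571 -586 wh 28 91 ang 89.7 z 0.051 bgr [25. 26. 26.]
n 806 c 527 -129 wh 57 97 ang 78.9 z 0.05 bgr [69. 69. 67.]
n 245 c 501 322 wh 10 132 ang 86.8 z 0.05 bgr [174. 177. 173.]
n 437 c 520 -381 wh 43 97 ang 79.3 z 0.05 bgr [70. 73. 72.]
n 199 c 470 -587 wh 25 42 ang 89.9 z 0.052 bgr [26. 27. 27.]
n 191 c 423 -588 wh 43 23 ang 1.0 z 0.051 bgr [26. 27. 27.]
n 181 c 375 -589 wh 43 22 ang 1.1 z 0.051 bgr [26. 27. 27.]
n 167 c 326 -590 wh 43 20 ang 1.3 z 0.051 bgr [26. 27. 27.]
.657,-.202,.016,88 d [0.0005 0.0009 0.13  ] a [-0.1  0.1 -0.5]
```

```bash
python3 -m inch '[{"dx":0.001,"dy":0.001,"dz":0.06,"ax":0,"ay":0,"az":0,"fingers":1},{"dx":0.001,"dy":0.001,"dz":0.105,"ax":0,"ay":0,"az":0,"fingers":1},{"dx":0.001,"dy":0.001,"dz":0.13,"ax":0,"ay":0,"az":0,"fingers":1},{"dx":0.001,"dy":0.001,"dz":0.13,"ax":0,"ay":0,"az":0,"fingers":1},{"dx":0.001,"dy":0.001,"dz":0.13,"ax":0,"ay":0,"az":0,"fingers":-1},{"dx":0.001,"dy":0.001,"dz":0.13,"ax":0,"ay":0,"az":0,"fingers":-1},{"dx":0.001,"dy":0.001,"dz":0.13,"ax":0,"ay":0,"az":0,"fingers":-1},{"dx":0.001,"dy":0.001,"dz":0.13,"ax":0,"ay":0,"az":0,"fingers":-1},{"dx":0.001,"dy":0.001,"dz":0.13,"ax":0,"ay":0,"az":0,"fingers":-1},{"dx":0.001,"dy":0.001,"dz":0.13,"ax":0,"ay":0,"az":0,"fingers":-1},{"dx":0.001,"dy":0.001,"dz":0.1,"ax":0,"ay":0,"az":0,"fingers":-1},{"dx":0.001,"dy":0.001,"dz":0.065,"ax":0,"ay":0,"az":0,"fingers":-1},{"dx":0.001,"dy":0.001,"dz":0.065,"ax":0,"ay":0,"az":0,"fingers":-1}]' 60
python3 go.py .664,.072,.021,88
```

```text
time: 14.58
tool_pos: [0.6602, -0.2025, 0.0852]
tcp_rot: [2.264, 2.168, 0.002]
wrist_force: [-0.5, 0.1, -1.9]
width: 0.521
.664,.072,.021,88 d [ 0.2747 -0.0084  0.063 ] a [ 0.3  0.2 -0.5]
```

```bash
python3 -m inch '[{"dx":0.06,"dy":-0.002,"dz":-0.01,"ax":0,"ay":0,"az":0,"fingers":-1},{"dx":0.12,"dy":-0.004,"dz":-0.01,"ax":0,"ay":0,"az":0,"fingers":-1},{"dx":0.18,"dy":-0.006,"dz":-0.01,"ax":0,"ay":0,"az":0,"fingers":-1},{"dx":0.23,"dy":-0.008,"dz":-0.01,"ax":0,"ay":0,"az":0,"fingers":-1},{"dx":0.265,"dy":-0.008,"dz":-0.01,"ax":0,"ay":0,"az":0,"fingers":-1},{"dx":0.273,"dy":-0.008,"dz":-0.01,"ax":0,"ay":0,"az":0,"fingers":-1},{"dx":0.273,"dy":-0.008,"dz":-0.01,"ax":0,"ay":0,"az":0,"fingers":-1},{"dx":0.273,"dy":-0.008,"dz":0.02,"ax":0.3,"ay":0,"az":0,"fingers":-1},{"dx":0.273,"dy":-0.008,"dz":0.045,"ax":0.3,"ay":0,"az":0,"fingers":-1},{"dx":0.273,"dy":-0.008,"dz":0.056,"ax":0.3,"ay":0,"az":0,"fingers":-1},{"dx":0.273,"dy":-0.008,"dz":0.062,"ax":0.3,"ay":0,"az":0,"fingers":-1},{"dx":0.273,"dy":-0.008,"dz":0.062,"ax":0.3,"ay":0,"az":0,"fingers":-1}]'
python3 go.py .664,.072,.021,88
```

```text
time: 16.08
tool_pos: [0.6652, 0.0694, 0.0231]
tcp_rot: [2.267, 2.168, -0.002]
wrist_force: [0.3, -0.5, -1.6]
width: 0.522
.664,.072,.021,88 d [ 0.0025 -0.0013  0.0021] a [ 0.1  0.2 -0.5]
```

```bash
python3 -m inch '[{"dx":0.001,"dy":0,"dz":0.003,"ax":0,"ay":0,"az":0,"fingers":-1},{"dx":0.001,"dy":0,"dz":0.003,"ax":0,"ay":0,"az":0,"fingers":-1},{"dx":0.001,"dy":0,"dz":0.003,"ax":0,"ay":0,"az":0,"fingers":1},{"dx":0.001,"dy":0,"dz":0.003,"ax":0,"ay":0,"az":0,"fingers":1},{"dx":0.001,"dy":0,"dz":0.003,"ax":0,"ay":0,"az":0,"fingers":1},{"dx":0.001,"dy":0,"dz":0.003,"ax":0,"ay":0,"az":0,"fingers":1},{"dx":0,"dy":0,"dz":-0.05,"ax":0,"ay":0,"az":0,"fingers":1},{"dx":0,"dy":0,"dz":-0.11,"ax":0,"ay":0,"az":0,"fingers":1},{"dx":0,"dy":0,"dz":-0.12,"ax":0,"ay":0,"az":0,"fingers":1}]'
python3 go.py .622,-.151,.143,-3.3
```

```text
time: 17.2
tool_pos: [0.669, 0.0703, 0.1496]
tcp_rot: [2.262, 2.164, 0.01]
wrist_force: [0.2, 0.8, -0.5]
width: 1.0
.622,-.151,.143,-3.3 d [-0.2232 -0.0373  0.0068] a [ 0.7 -0.4 90.8]
```

```bash
python3 -m inch '[{"dx":-0.06,"dy":-0.01,"dz":0,"ax":0,"ay":0,"az":10,"fingers":0},{"dx":-0.12,"dy":-0.02,"dz":0,"ax":0,"ay":0,"az":20,"fingers":0},{"dx":-0.18,"dy":-0.03,"dz":0,"ax":0,"ay":0,"az":30,"fingers":0},{"dx":-0.223,"dy":-0.037,"dz":0,"ax":0,"ay":0,"az":40,"fingers":0},{"dx":-0.223,"dy":-0.037,"dz":0,"ax":0,"ay":0,"az":50,"fingers":0},{"dx":-0.223,"dy":-0.037,"dz":0,"ax":0,"ay":0,"az":60,"fingers":0},{"dx":-0.223,"dy":-0.037,"dz":0,"ax":0,"ay":0,"az":70,"fingers":0},{"dx":-0.223,"dy":-0.037,"dz":0,"ax":0,"ay":0,"az":80,"fingers":0},{"dx":-0.223,"dy":-0.037,"dz":0,"ax":0,"ay":0,"az":91,"fingers":0},{"dx":-0.223,"dy":-0.037,"dz":0,"ax":0,"ay":0,"az":91,"fingers":0},{"dx":-0.223,"dy":-0.037,"dz":0,"ax":0,"ay":0,"az":91,"fingers":0}]'
python3 - <<'E'
from h import *
p,d,C=look("top"); print("top");blobs(C,p,.038,.06,230,0)
E
python3 go.py .622,-.151,.012,-3.3 .532,-.151,.012,-3.3
```

```text
time: 18.58
tool_pos: [0.6218, -0.1507, 0.1491]
tcp_rot: [3.137, -0.092, 0.019]
wrist_force: [-0.1, -0.5, -0.0]
width: 0.493
top
n 1182 c 811 -107 wh 97 98 ang 33.3 z 0.05 bgr [ 33.  36. 173.]
n 506 c 696 361 wh 152 101 ang 87.1 z 0.049 bgr [99. 51. 24.]
n 421 c 667 -585 wh 91 29 ang 0.1 z 0.051 bgr [24. 25. 25.]
n 253 c 669 206 wh 42 43 ang 86.9 z 0.052 bgr [35. 35. 35.]
n 248 c 666 136 wh 42 43 ang 88.0 z 0.052 bgr [36. 37. 37.]
n 248 c 666 70 wh 42 43 ang 26.9 z 0.052 bgr [37. 37. 37.]
n 1251 c 524 -358 wh 87 97 ang 79.5 z 0.05 bgr [64. 64. 63.]
n 247 c 501 322 wh 10 132 ang 86.2 z 0.05 bgr [172. 173. 171.]
.622,-.151,.012,-3.3 d [-1.600e-03 -1.000e-04  1.373e-01] a [ 0.2 -0.7 -0.1]
.532,-.151,.012,-3.3 d [-0.0914  0.0052  0.1362] a [ 0.2 -0.7 -0.1]
```

```bash
python3 -m inch '[{"dx":0,"dy":0,"dz":0.06,"ax":0,"ay":-0.7,"az":0,"fingers":0},{"dx":0,"dy":0,"dz":0.11,"ax":0,"ay":-0.7,"az":0,"fingers":0},{"dx":0,"dy":0,"dz":0.136,"ax":0,"ay":-0.7,"az":0,"fingers":0},{"dx":-0.015,"dy":0,"dz":0.136,"ax":0,"ay":-0.7,"az":0,"fingers":0},{"dx":-0.025,"dy":0,"dz":0.136,"ax":0,"ay":-0.7,"az":0,"fingers":0},{"dx":-0.035,"dy":0,"dz":0.136,"ax":0,"ay":-0.7,"az":0,"fingers":0},{"dx":-0.045,"dy":0,"dz":0.136,"ax":0,"ay":-0.7,"az":0,"fingers":0},{"dx":-0.054,"dy":0,"dz":0.136,"ax":0,"ay":-0.7,"az":0,"fingers":0},{"dx":-0.063,"dy":0,"dz":0.136,"ax":0,"ay":-0.7,"az":0,"fingers":0},{"dx":-0.072,"dy":0,"dz":0.136,"ax":0,"ay":-0.7,"az":0,"fingers":0},{"dx":-0.08,"dy":0,"dz":0.136,"ax":0,"ay":-0.7,"az":0,"fingers":0},{"dx":-0.086,"dy":0,"dz":0.136,"ax":0,"ay":-0.7,"az":0,"fingers":0},{"dx":-0.091,"dy":0,"dz":0.136,"ax":0,"ay":-0.7,"az":0,"fingers":0},{"dx":-0.091,"dy":0,"dz":0.136,"ax":0,"ay":-0.7,"az":0,"fingers":0},{"dx":-0.07,"dy":0,"dz":0.12,"ax":0,"ay":-0.7,"az":0,"fingers":0},{"dx":-0.03,"dy":0,"dz":0.06,"ax":0,"ay":-0.7,"az":0,"fingers":0},{"dx":0,"dy":0,"dz":0,"ax":0,"ay":-0.7,"az":0,"fingers":0},{"dx":0,"dy":0,"dz":-0.02,"ax":0,"ay":-0.7,"az":0,"fingers":0}]'
python3 - <<'E'
from h import *
p,d,C=look("wrist"); cv2.imwrite("pics/w3.png",p); blobs(C,p,.038,.06,900,0)
p,d,C=look("top"); cv2.imwrite("pics/t3.png",p);print("top");blobs(C,p,.038,.06,600,0)
E
```

```text
time: 20.88
tool_pos: [0.6234, -0.151, 0.1725]
tcp_rot: [3.137, -0.092, 0.003]
wrist_force: [0.1, -0.1, -0.1]
width: 0.497
n 1819 c 755 -104 wh 22 47 ang 0.5 z 0.05 bgr [ 29.  31. 156.]
n 3502 c 741 -272 wh 43 31 ang 84.0 z 0.048 bgr [  0. 103. 161.]
n 1340 c 663 55 wh 19 44 ang 76.6 z 0.047 bgr [33. 40. 38.]
n 12829 c 525 -355 wh 98 98 ang 80.2 z 0.05 bgr [64. 60. 57.]
n 7908 c 494 -155 wh 95 60 ang 87.1 z 0.05 bgr [66. 63. 59.]
top
n 1185 c 811 -106 wh 98 97 ang 32.6 z 0.05 bgr [ 33.  36. 174.]
n 624 c 643 -585 wh 139 29 ang 0.0 z 0.051 bgr [25. 25. 25.]
n 1089 c 522 -367 wh 71 97 ang 79.3 z 0.05 bgr [65. 66. 65.]
```

View pics/t3.png

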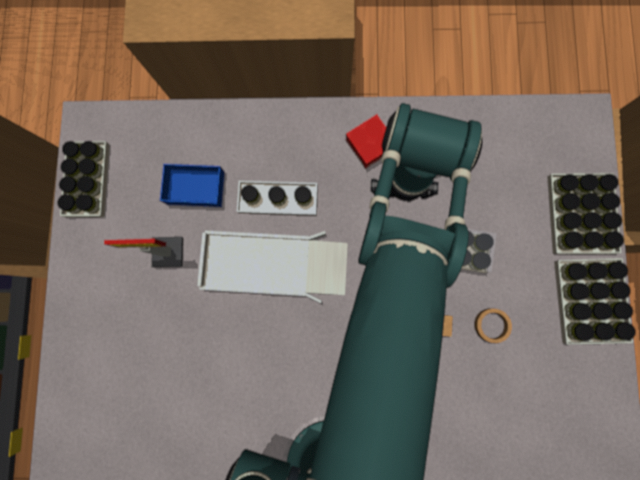

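Pack 1 is shifted onto the lane line at about (476,-155), aligned at 87°. The top view shows three jars in the tray at (249..303,195), with pack 1 hidden under the arm. Now pack 2, same sideways push.

```bash
python3 -m inch '[{"dx":0.003,"dy":0.06,"dz":0.02,"ax":0,"ay":0,"az":0,"fingers":0},{"dx":0.006,"dy":0.12,"dz":0.02,"ax":0,"ay":0,"az":0,"fingers":0},{"dx":0.01,"dy":0.18,"dz":0.02,"ax":0,"ay":0,"az":0,"fingers":0},{"dx":0.01,"dy":0.205,"dz":0.04,"ax":0,"ay":0,"az":0,"fingers":0},{"dx":0.01,"dy":0.205,"dz":0.1,"ax":0,"ay":0,"az":0,"fingers":0},{"dx":0.01,"dy":0.205,"dz":0.15,"ax":0,"ay":0,"az":0,"fingers":0},{"dx":0.0,"dy":0.205,"dz":0.16,"ax":0,"ay":0,"az":0,"fingers":0},{"dx":-0.013,"dy":0.205,"dz":0.16,"ax":0,"ay":0,"az":0,"fingers":0},{"dx":-0.025,"dy":0.205,"dz":0.16,"ax":0,"ay":0,"az":0,"fingers":0},{"dx":-0.036,"dy":0.205,"dz":0.16,"ax":0,"ay":0,"az":0,"fingers":0},{"dx":-0.046,"dy":0.205,"dz":0.16,"ax":0,"ay":0,"az":0,"fingers":0},{"dx":-0.056,"dy":0.205,"dz":0.16,"ax":0,"ay":0,"az":0,"fingers":0},{"dx":-0.066,"dy":0.205,"dz":0.16,"ax":0,"ay":0,"az":0,"fingers":0},{"dx":-0.076,"dy":0.205,"dz":0.16,"ax":0,"ay":0,"az":0,"fingers":0},{"dx":-0.085,"dy":0.205,"dz":0.16,"ax":0,"ay":0,"az":0,"fingers":0},{"dx":-0.093,"dy":0.205,"dz":0.16,"ax":0,"ay":0,"az":0,"fingers":0},{"dx":-0.093,"dy":0.205,"dz":0.16,"ax":0,"ay":0,"az":0,"fingers":0},{"dx":-0.07,"dy":0.205,"dz":0.14,"ax":0,"ay":0,"az":0,"fingers":0},{"dx":-0.04,"dy":0.205,"dz":0.09,"ax":0,"ay":0,"az":0,"fingers":0},{"dx":0,"dy":0.205,"dz":0.03,"ax":0,"ay":0,"az":0,"fingers":0}]'
python3 - <<'E'
from h import *
p,d,C=look("wrist"); blobs(C,p,.038,.06,900,0)
p,d,C=look("top"); print("top");blobs(C,p,.038,.06,600,0)
E
python3 go.py  .466,-.245,.142,86.7 .466,-.245,.012,86.7
```

```text
time: 23.48
tool_pos: [0.6061, -0.3555, 0.1375]
tcp_rot: [3.137, -0.093, 0.004]
wrist_force: [0.2, -0.2, -0.4]
width: 0.498
n 2178 c 734 -274 wh 41 16 ang 89.1 z 0.048 bgr [  1. 103. 158.]
n 2435 c 518 -154 wh 31 69 ang 29.7 z 0.05 bgr [56. 55. 52.]
n 5939 c 495 -356 wh 88 34 ang 87.0 z 0.05 bgr [64. 61. 57.]
top
n 1420 c 811 -107 wh 97 97 ang 33.0 z 0.05 bgr [ 32.  35. 170.]
n 1547 c 476 -153 wh 97 96 ang 86.8 z 0.05 bgr [67. 67. 66.]
n 879 c 464 -344 wh 73 96 ang 86.5 z 0.05 bgr [64. 62. 61.]
n 670 c 342 -251 wh 90 50 ang 85.0 z 0.041 bgr [ 69.  97. 127.]
.466,-.245,.142,86.7 d [-0.1544 -0.1051  0.0002] a [  1.4  -0.4 -90. ]
.466,-.245,.012,86.7 d [-0.157  -0.1067  0.1302] a [  1.4  -0.4 -90. ]
```

```bash
python3 -m inch '[{"dx":-0.04,"dy":-0.02,"dz":0,"ax":0,"ay":0,"az":-10,"fingers":0},{"dx":-0.08,"dy":-0.04,"dz":0,"ax":0,"ay":0,"az":-20,"fingers":0},{"dx":-0.12,"dy":-0.07,"dz":0,"ax":0,"ay":0,"az":-30,"fingers":0},{"dx":-0.153,"dy":-0.105,"dz":0,"ax":0,"ay":0,"az":-40,"fingers":0},{"dx":-0.153,"dy":-0.105,"dz":0,"ax":0,"ay":0,"az":-50,"fingers":0},{"dx":-0.153,"dy":-0.105,"dz":0,"ax":0,"ay":0,"az":-60,"fingers":0},{"dx":-0.153,"dy":-0.105,"dz":0,"ax":0,"ay":0,"az":-70,"fingers":0},{"dx":-0.153,"dy":-0.105,"dz":0,"ax":0,"ay":0,"az":-80,"fingers":0},{"dx":-0.153,"dy":-0.105,"dz":0,"ax":0,"ay":0,"az":-90,"fingers":0},{"dx":-0.153,"dy":-0.105,"dz":0,"ax":0,"ay":0,"az":-90,"fingers":0},{"dx":-0.154,"dy":-0.106,"dz":0.06,"ax":0,"ay":0,"az":-90,"fingers":0},{"dx":-0.154,"dy":-0.106,"dz":0.11,"ax":0,"ay":0,"az":-90,"fingers":0},{"dx":-0.154,"dy":-0.106,"dz":0.125,"ax":0,"ay":0,"az":-90,"fingers":0},{"dx":-0.154,"dy":-0.106,"dz":0.125,"ax":0,"ay":0,"az":-90,"fingers":0}]'
python3 go.py  .4855,.058,.012,86.7 .493,.184,.036,86.7 
```

```text
time: 25.32
tool_pos: [0.4681, -0.2455, 0.0166]
tcp_rot: [2.271, 2.141, 0.007]
wrist_force: [0.4, -0.1, 0.8]
width: 0.502
.4855,.058,.012,86.7 d [ 0.304  -0.0005  0.0012] a [ 1.   0.6 -0.1]
.493,.184,.036,86.7 d [ 4.299e-01  1.000e-04 -2.410e-02] a [ 1.   0.6 -0.1]
```

```bash
python3 -m inch '[{"dx":0.02,"dy":0,"dz":0.002,"ax":1,"ay":0.6,"az":0,"fingers":0},{"dx":0.032,"dy":0,"dz":0.003,"ax":1,"ay":0.6,"az":0,"fingers":0},{"dx":0.045,"dy":0,"dz":0.003,"ax":1,"ay":0.6,"az":0,"fingers":0},{"dx":0.058,"dy":0,"dz":0.002,"ax":1,"ay":0.6,"az":0,"fingers":0},{"dx":0.07,"dy":0,"dz":0.002,"ax":1,"ay":0.6,"az":0,"fingers":0},{"dx":0.082,"dy":0,"dz":0.002,"ax":1,"ay":0.6,"az":0,"fingers":0},{"dx":0.094,"dy":0,"dz":0.002,"ax":1,"ay":0.6,"az":0,"fingers":0},{"dx":0.106,"dy":0,"dz":0.002,"ax":1,"ay":0.6,"az":0,"fingers":0},{"dx":0.118,"dy":0,"dz":0.001,"ax":1,"ay":0.6,"az":0,"fingers":0},{"dx":0.13,"dy":0,"dz":0.001,"ax":1,"ay":0.6,"az":0,"fingers":0},{"dx":0.142,"dy":0,"dz":0.001,"ax":1,"ay":0.6,"az":0,"fingers":0},{"dx":0.154,"dy":0,"dz":0,"ax":1,"ay":0.6,"az":0,"fingers":0},{"dx":0.166,"dy":0,"dz":0,"ax":1,"ay":0.6,"az":0,"fingers":0},{"dx":0.178,"dy":0,"dz":0,"ax":1,"ay":0.6,"az":0,"fingers":0},{"dx":0.19,"dy":0,"dz":-0.001,"ax":1,"ay":0.6,"az":0,"fingers":0}]'
python3 - <<'E'
from h import *
p,d,C=look("scene"); cv2.imwrite("pics/s4.png",p[130:400,200:520]); blobs(C,p,.04,.085,300,0)
E
python3 go.py  .4855,.058,.034,86.7 .493,.184,.036,86.7 
```

```text
time: 27.2
tool_pos: [0.4787, -0.055, 0.0153]
tcp_rot: [2.285, 2.156, -0.001]
wrist_force: [-0.9, -8.0, 2.3]
width: 0.501
n 403 c 696 356 wh 158 103 ang 86.8 z 0.046 bgr [115.  57.  13.]
n 802 c 488 -5 wh 96 114 ang 0.6 z 0.061 bgr [74. 75. 73.]
n 1727 c 463 -360 wh 97 101 ang 87.1 z 0.049 bgr [69. 69. 67.]
n 1742 c 812 -110 wh 96 101 ang 32.5 z 0.049 bgr [ 13.  21. 178.]
n 302 c 749 -276 wh 40 42 ang 36.9 z 0.047 bgr [  0. 116. 183.]
n 360 c 572 -589 wh 87 22 ang 0.0 z 0.052 bgr [29. 30. 30.]
.4855,.058,.034,86.7 d [ 0.1122 -0.     -0.0184] a [-0. -0. -0.]
.493,.184,.036,86.7 d [ 2.384e-01  1.000e-04 -2.040e-02] a [-0. -0. -0.]
```

View pics/s4.png

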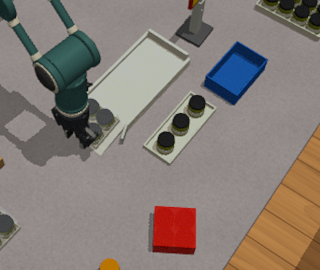

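The pack is on the ramp at crop (100,115) and square in the lane. Continue up and along the deck, 238 mm more.

```bash
python3 -m inch '[{"dx":0.012,"dy":0,"dz":-0.003,"ax":0,"ay":0,"az":0,"fingers":0},{"dx":0.024,"dy":0,"dz":-0.005,"ax":0,"ay":0,"az":0,"fingers":0},{"dx":0.036,"dy":0,"dz":-0.007,"ax":0,"ay":0,"az":0,"fingers":0},{"dx":0.048,"dy":0,"dz":-0.009,"ax":0,"ay":0,"az":0,"fingers":0},{"dx":0.06,"dy":0,"dz":-0.011,"ax":0,"ay":0,"az":0,"fingers":0},{"dx":0.072,"dy":0,"dz":-0.013,"ax":0,"ay":0,"az":0,"fingers":0},{"dx":0.084,"dy":0,"dz":-0.015,"ax":0,"ay":0,"az":0,"fingers":0},{"dx":0.096,"dy":0,"dz":-0.017,"ax":0,"ay":0,"az":0,"fingers":0},{"dx":0.108,"dy":0,"dz":-0.019,"ax":0,"ay":0,"az":0,"fingers":0},{"dx":0.12,"dy":0,"dz":-0.02,"ax":0,"ay":0,"az":0,"fingers":0},{"dx":0.132,"dy":0,"dz":-0.02,"ax":0,"ay":0,"az":0,"fingers":0},{"dx":0.144,"dy":0,"dz":-0.02,"ax":0,"ay":0,"az":0,"fingers":0},{"dx":0.156,"dy":0,"dz":-0.02,"ax":0,"ay":0,"az":0,"fingers":0},{"dx":0.168,"dy":0,"dz":-0.02,"ax":0,"ay":0,"az":0,"fingers":0},{"dx":0.18,"dy":0,"dz":-0.02,"ax":0,"ay":0,"az":0,"fingers":0},{"dx":0.192,"dy":0,"dz":-0.02,"ax":0,"ay":0,"az":0,"fingers":0},{"dx":0.204,"dy":0,"dz":-0.02,"ax":0,"ay":0,"az":0,"fingers":0},{"dx":0.216,"dy":0,"dz":-0.02,"ax":0,"ay":0,"az":0,"fingers":0},{"dx":0.228,"dy":0,"dz":-0.02,"ax":0,"ay":0,"az":0,"fingers":0},{"dx":0.238,"dy":0,"dz":-0.02,"ax":0,"ay":0,"az":0,"fingers":0}]'
python3 go.py  .493,.184,.036,86.7 .480,.100,.15,86.7 .4555,-.450,.15,86.7
```

```text
time: 29.75
tool_pos: [0.4929, 0.1844, 0.0356]
tcp_rot: [-2.285, -2.156, 0.0]
wrist_force: [-0.6, -2.8, -0.0]
width: 0.501
.493,.184,.036,86.7 d [-0.0004  0.0001 -0.0004] a [-0. -0. -0.]
.480,.100,.15,86.7 d [-0.085  -0.008  -0.1144] a [-0. -0. -0.]
.4555,-.450,.15,86.7 d [-6.355e-01 -5.000e-04 -1.145e-01] a [-0. -0. -0.]
```

```bash
python3 -m inch '[{"dx":-0.03,"dy":0,"dz":-0.02,"ax":0,"ay":0,"az":0,"fingers":0},{"dx":-0.06,"dy":0,"dz":-0.07,"ax":0,"ay":0,"az":0,"fingers":0},{"dx":-0.1,"dy":0,"dz":-0.114,"ax":0,"ay":0,"az":0,"fingers":0},{"dx":-0.16,"dy":0,"dz":-0.114,"ax":0,"ay":0,"az":0,"fingers":0},{"dx":-0.22,"dy":0,"dz":-0.114,"ax":0,"ay":0,"az":0,"fingers":0},{"dx":-0.28,"dy":0,"dz":-0.114,"ax":0,"ay":0,"az":0,"fingers":0},{"dx":-0.34,"dy":0,"dz":-0.114,"ax":0,"ay":0,"az":0,"fingers":0},{"dx":-0.4,"dy":0,"dz":-0.114,"ax":0,"ay":0,"az":0,"fingers":0},{"dx":-0.46,"dy":0,"dz":-0.114,"ax":0,"ay":0,"az":0,"fingers":0},{"dx":-0.52,"dy":0,"dz":-0.114,"ax":0,"ay":0,"az":0,"fingers":0},{"dx":-0.58,"dy":0,"dz":-0.114,"ax":0,"ay":0,"az":0,"fingers":0},{"dx":-0.635,"dy":0,"dz":-0.114,"ax":0,"ay":0,"az":0,"fingers":0},{"dx":-0.635,"dy":0,"dz":-0.114,"ax":0,"ay":0,"az":0,"fingers":0},{"dx":-0.635,"dy":0,"dz":-0.114,"ax":0,"ay":0,"az":0,"fingers":0}]'
python3 - <<'E'
from h import *
for n in("wrist","top"):
    p,d,C=look(n); print(n); blobs(C,p,.038,.085,240,0); np.save(n+"5.npy",C)
    m=(C[...,2]>.064)&(C[...,2]<.08)&(C[...,1]<.33)&(C[...,1]>.1)&(abs(C[...,0]-.49)<.08)
    if m.sum()>50: q=C[m]; print(cv2.minAreaRect((q[:,:2]*1000).astype(np.float32)),q[:,2].mean(),np.linalg.lstsq(np.c_[q[:,:2],np.ones(len(q))],q[:,2],rcond=None)[0])
E
python3 go.py .4555,-.450,.012,86.7
```

```text
time: 31.5
tool_pos: [0.4565, -0.4489, 0.1493]
tcp_rot: [-2.285, -2.155, -0.002]
wrist_force: [0.1, -0.1, 0.7]
width: 0.496
wrist
n 27414 c 463 -362 wh 89 97 ang 87.2 z 0.05 bgr [80. 75. 71.]
n 1543 c 663 -587 wh 25 52 ang 89.4 z 0.048 bgr [21. 26. 25.]
n 892 c 470 -587 wh 44 18 ang 5.4 z 0.045 bgr [27. 35. 34.]
n 591 c 426 -586 wh 15 41 ang 78.3 z 0.042 bgr [25. 50. 46.]
n 277 c 340 -596 wh 15 12 ang 52.5 z 0.052 bgr [26. 24. 23.]
top
n 1420 c 811 -106 wh 98 98 ang 33.3 z 0.05 bgr [ 29.  32. 158.]
n 505 c 696 360 wh 151 102 ang 87.6 z 0.049 bgr [90. 46. 20.]
n 838 c 620 -585 wh 187 30 ang 0.1 z 0.051 bgr [21. 22. 22.]
n 252 c 670 206 wh 42 42 ang 87.8 z 0.052 bgr [31. 31. 32.]
n 249 c 666 136 wh 43 43 ang 3.9 z 0.052 bgr [32. 32. 33.]
n 249 c 665 70 wh 41 44 ang 62.1 z 0.052 bgr [32. 33. 33.]
n 244 c 501 322 wh 10 132 ang 86.8 z 0.05 bgr [157. 158. 156.]
n 1621 c 497 245 wh 98 96 ang 86.7 z 0.07 bgr [58. 59. 57.]
n 1637 c 463 -356 wh 98 96 ang 86.5 z 0.05 bgr [59. 58. 57.]
n 676 c 342 -251 wh 90 50 ang 85.1 z 0.041 bgr [ 73. 114. 153.]
((496.8267822265625, 245.10391235351562), (98.07721710205078, 95.95677947998047), 86.47698211669922) 0.07045112744498602 [-0.00058361  0.00267617  0.07008702]
.4555,-.450,.012,86.7 d [-0.0022 -0.0009  0.1374] a [-0.  -0.1  0. ]
```

```bash
python3 -m inch '[{"dx":0,"dy":0,"dz":0.06,"ax":0,"ay":0,"az":0,"fingers":0},{"dx":0,"dy":0,"dz":0.11,"ax":0,"ay":0,"az":0,"fingers":0},{"dx":0,"dy":0,"dz":0.136,"ax":0,"ay":0,"az":0,"fingers":0},{"dx":0.015,"dy":0,"dz":0.136,"ax":0,"ay":0,"az":0,"fingers":0},{"dx":0.027,"dy":0,"dz":0.136,"ax":0,"ay":0,"az":0,"fingers":0},{"dx":0.039,"dy":0,"dz":0.136,"ax":0,"ay":0,"az":0,"fingers":0},{"dx":0.052,"dy":0,"dz":0.136,"ax":0,"ay":0,"az":0,"fingers":0},{"dx":0.066,"dy":0,"dz":0.136,"ax":0,"ay":0,"az":0,"fingers":0},{"dx":0.08,"dy":0,"dz":0.136,"ax":0,"ay":0,"az":0,"fingers":0},{"dx":0.094,"dy":0,"dz":0.136,"ax":0,"ay":0,"az":0,"fingers":0},{"dx":0.108,"dy":0,"dz":0.136,"ax":0,"ay":0,"az":0,"fingers":0},{"dx":0.122,"dy":0,"dz":0.136,"ax":0,"ay":0,"az":0,"fingers":0},{"dx":0.136,"dy":0,"dz":0.136,"ax":0,"ay":0,"az":0,"fingers":0},{"dx":0.15,"dy":0,"dz":0.136,"ax":0,"ay":0,"az":0,"fingers":0},{"dx":0.164,"dy":0,"dz":0.136,"ax":0,"ay":0,"az":0,"fingers":0},{"dx":0.178,"dy":0,"dz":0.136,"ax":0,"ay":0,"az":0,"fingers":0},{"dx":0.192,"dy":0,"dz":0.136,"ax":0,"ay":0,"az":0,"fingers":0},{"dx":0.206,"dy":0,"dz":0.136,"ax":0,"ay":0,"az":0,"fingers":0},{"dx":0.22,"dy":0,"dz":0.136,"ax":0,"ay":0,"az":0,"fingers":0},{"dx":0.234,"dy":0,"dz":0.136,"ax":0,"ay":0,"az":0,"fingers":0}]'
python3 - <<'E'
from h import *
p,d,C=look("scene"); blobs(C,p,.04,.085,300,0)
E
python3 go.py  .4792,-.052,.014,86.7 
```

```text
time: 34.1
tool_pos: [0.4715, -0.2152, 0.0156]
tcp_rot: [2.28, 2.155, 0.002]
wrist_force: [-0.7, -6.4, 1.8]
width: 0.502
n 1355 c 498 240 wh 102 101 ang 87.4 z 0.068 bgr [67. 67. 66.]
n 403 c 696 357 wh 156 103 ang 86.7 z 0.047 bgr [114.  56.  13.]
n 957 c 476 -159 wh 97 99 ang 86.8 z 0.049 bgr [68. 67. 66.]
n 1743 c 812 -110 wh 96 100 ang 33.0 z 0.049 bgr [ 13.  21. 176.]
n 518 c 402 -590 wh 19 184 ang 90.0 z 0.051 bgr [27. 27. 27.]
n 364 c 571 -589 wh 23 88 ang 90.0 z 0.051 bgr [29. 29. 30.]
.4792,-.052,.014,86.7 d [ 0.1613 -0.0009  0.0012] a [ 0.1 -0.   0. ]
```

Pack 2 is following squarely. Continue.

```bash
python3 -m inch '[{"dx":0.013,"dy":0,"dz":0.001,"ax":0,"ay":0,"az":0,"fingers":0},{"dx":0.026,"dy":0,"dz":0.001,"ax":0,"ay":0,"az":0,"fingers":0},{"dx":0.039,"dy":0,"dz":0.001,"ax":0,"ay":0,"az":0,"fingers":0},{"dx":0.052,"dy":0,"dz":0.001,"ax":0,"ay":0,"az":0,"fingers":0},{"dx":0.065,"dy":0,"dz":0.001,"ax":0,"ay":0,"az":0,"fingers":0},{"dx":0.078,"dy":0,"dz":0.001,"ax":0,"ay":0,"az":0,"fingers":0},{"dx":0.091,"dy":0,"dz":0.001,"ax":0,"ay":0,"az":0,"fingers":0},{"dx":0.104,"dy":0,"dz":0.001,"ax":0,"ay":0,"az":0,"fingers":0},{"dx":0.117,"dy":0,"dz":0.001,"ax":0,"ay":0,"az":0,"fingers":0},{"dx":0.13,"dy":0,"dz":0.001,"ax":0,"ay":0,"az":0,"fingers":0},{"dx":0.142,"dy":0,"dz":0.001,"ax":0,"ay":0,"az":0,"fingers":0},{"dx":0.154,"dy":0,"dz":0.001,"ax":0,"ay":0,"az":0,"fingers":0},{"dx":0.162,"dy":0,"dz":0.001,"ax":0,"ay":0,"az":0,"fingers":0}]'
python3 - <<'E'
from h import *
p,d,C=look("scene"); blobs(C,p,.04,.085,300,0)
E
python3 go.py  .4855,.058,.034,86.7 .4867,.079,.036,86.7 
```

```text
time: 35.78
tool_pos: [0.4809, -0.0532, 0.0157]
tcp_rot: [2.276, 2.156, -0.0]
wrist_force: [-3.6, -17.7, 12.0]
width: 0.503
n 1355 c 498 241 wh 102 102 ang 86.4 z 0.067 bgr [68. 69. 67.]
n 400 c 697 357 wh 156 102 ang 88.1 z 0.047 bgr [117.  58.  14.]
n 883 c 489 -11 wh 96 127 ang 1.7 z 0.062 bgr [74. 73. 72.]
n 1745 c 812 -110 wh 96 101 ang 32.7 z 0.049 bgr [ 13.  21. 178.]
n 524 c 400 -590 wh 187 20 ang 0.5 z 0.051 bgr [27. 28. 28.]
n 360 c 571 -589 wh 86 22 ang 0.3 z 0.051 bgr [29. 30. 30.]
.4855,.058,.034,86.7 d [ 0.1106 -0.0015 -0.0185] a [0.3 0.2 0.2]
.4867,.079,.036,86.7 d [ 0.1316 -0.0015 -0.0206] a [0.3 0.2 0.2]
```

```bash
python3 -m inch '[{"dx":0.012,"dy":0,"dz":-0.003,"ax":0,"ay":0,"az":0,"fingers":0},{"dx":0.024,"dy":0,"dz":-0.005,"ax":0,"ay":0,"az":0,"fingers":0},{"dx":0.036,"dy":0,"dz":-0.008,"ax":0,"ay":0,"az":0,"fingers":0},{"dx":0.048,"dy":0,"dz":-0.01,"ax":0,"ay":0,"az":0,"fingers":0},{"dx":0.06,"dy":-0.001,"dz":-0.012,"ax":0,"ay":0,"az":0,"fingers":0},{"dx":0.072,"dy":-0.001,"dz":-0.014,"ax":0,"ay":0,"az":0,"fingers":0},{"dx":0.084,"dy":-0.001,"dz":-0.016,"ax":0,"ay":0,"az":0,"fingers":0},{"dx":0.096,"dy":-0.001,"dz":-0.018,"ax":0,"ay":0,"az":0,"fingers":0},{"dx":0.108,"dy":-0.001,"dz":-0.02,"ax":0,"ay":0,"az":0,"fingers":0},{"dx":0.12,"dy":-0.001,"dz":-0.021,"ax":0,"ay":0,"az":0,"fingers":0},{"dx":0.132,"dy":-0.001,"dz":-0.021,"ax":0,"ay":0,"az":0,"fingers":0},{"dx":0.132,"dy":-0.001,"dz":-0.021,"ax":0,"ay":0,"az":0,"fingers":0}]'
python3 - <<'E'
from h import *
p,d,C=look("scene"); blobs(C,p,.04,.085,300,0);cv2.imwrite("pics/s6.png",p[130:400,200:520]);
E
python3 go.py  .4867,.079,.036,86.7  .524,.427,.34,88
```

```text
time: 37.33
tool_pos: [0.4878, 0.0808, 0.0368]
tcp_rot: [2.276, 2.157, 0.003]
wrist_force: [-0.6, -0.4, -0.1]
width: 0.499
n 1913 c 495 190 wh 206 100 ang 87.2 z 0.068 bgr [68. 68. 66.]
n 404 c 697 357 wh 161 102 ang 87.4 z 0.046 bgr [113.5  56.   13. ]
n 1739 c 811 -109 wh 97 101 ang 33.3 z 0.049 bgr [ 13.  21. 177.]
n 300 c 749 -276 wh 40 42 ang 36.6 z 0.047 bgr [  0. 115. 182.]
n 422 c 425 -591 wh 137 19 ang 0.4 z 0.051 bgr [27. 28. 28.]
n 353 c 572 -589 wh 89 22 ang 0.7 z 0.051 bgr [29. 29. 30.]
.4867,.079,.036,86.7 d [-0.0014 -0.0011  0.0009] a [0.3 0.2 0.2]
.524,.427,.34,88 d [ 0.3473  0.0192 -0.3039] a [ 0.3  0.2 -1.1]
```

View pics/s6.png

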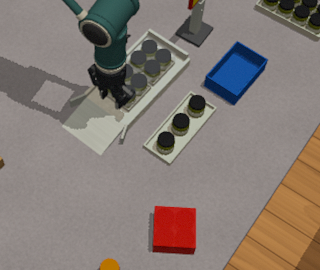

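Both packs are in line on the deck at crop (125–165,50–90). Back off, rise, and move above the sign while checking.

```bash
python3 -m inch '[{"dx":-0.03,"dy":0,"dz":-0.01,"ax":0,"ay":0,"az":0,"fingers":0},{"dx":-0.04,"dy":0,"dz":-0.06,"ax":0,"ay":0,"az":0,"fingers":0},{"dx":-0.04,"dy":0,"dz":-0.12,"ax":0,"ay":0,"az":0,"fingers":0},{"dx":-0.02,"dy":0,"dz":-0.18,"ax":0,"ay":0,"az":0,"fingers":0},{"dx":0.02,"dy":0.01,"dz":-0.23,"ax":0,"ay":0,"az":0,"fingers":0},{"dx":0.06,"dy":0.01,"dz":-0.264,"ax":0,"ay":0,"az":0,"fingers":0},{"dx":0.12,"dy":0.01,"dz":-0.264,"ax":0,"ay":0,"az":-2,"fingers":0},{"dx":0.18,"dy":0.01,"dz":-0.264,"ax":0,"ay":0,"az":-4.3,"fingers":0},{"dx":0.24,"dy":0.015,"dz":-0.264,"ax":0,"ay":0,"az":-4.3,"fingers":0},{"dx":0.3,"dy":0.019,"dz":-0.264,"ax":0.3,"ay":0.2,"az":-4.3,"fingers":0},{"dx":0.347,"dy":0.019,"dz":-0.264,"ax":0.3,"ay":0.2,"az":-4.3,"fingers":0},{"dx":0.347,"dy":0.019,"dz":-0.264,"ax":0.3,"ay":0.2,"az":-4.3,"fingers":0},{"dx":0.347,"dy":0.019,"dz":-0.264,"ax":0.3,"ay":0.2,"az":-4.3,"fingers":0}]'
python3 - <<'E'
from h import *
p,d,C=look("wrist"); cv2.imwrite("pics/w7.png",p)
q=C[(C[...,2]>.20)&(C[...,2]<.235)&(abs(C[...,0]-.524)<.06)&(abs(C[...,1]-.427)<.1)]
print(len(q)); 
if len(q)>50: print(cv2.minAreaRect((q[:,:2]*1000).astype(np.float32)),np.percentile(q[:,2],[50,95]))
p,d,C=look("top"); cv2.imwrite("pics/t7.png",p); blobs(C,p,.038,.085,220,0)
p,d,C=look("scene"); cv2.imwrite("pics/s7.png",p); print("scene");blobs(C,p,.038,.085,220,0)
E
python3 go.py .524,.427,.182,91
```

```text
time: 39.0
tool_pos: [0.5239, 0.4263, 0.2998]
tcp_rot: [-2.197, -2.245, 0.0]
wrist_force: [0.0, -0.5, 0.5]
width: 0.501
3348
((523.428955078125, 426.2626037597656), (11.162324905395508, 110.5567398071289), 1.5164636373519897) [0.21917414 0.22030056]
n 1424 c 811 -107 wh 99 98 ang 32.5 z 0.05 bgr [ 29.  32. 158.]
n 241 c 746 -271 wh 43 41 ang 72.0 z 0.048 bgr [ 32. 101. 168.]
n 511 c 696 361 wh 152 102 ang 87.1 z 0.048 bgr [90. 45. 20.]
n 254 c 669 205 wh 42 42 ang 89.7 z 0.052 bgr [31. 31. 32.]
n 249 c 666 136 wh 42 42 ang 1.7 z 0.052 bgr [32. 32. 33.]
n 249 c 666 70 wh 42 42 ang 47.6 z 0.052 bgr [33. 33. 34.]
n 245 c 501 322 wh 10 132 ang 86.6 z 0.05 bgr [119. 128. 133.]
n 3217 c 494 193 wh 201 96 ang 86.8 z 0.07 bgr [60. 61. 59.]
n 686 c 342 -251 wh 91 50 ang 85.1 z 0.041 bgr [ 73. 115. 153.]
scene
n 2957 c 493 206 wh 242 137 ang 86.6 z 0.067 bgr [65. 66. 64.]
n 452 c 697 357 wh 158 102 ang 87.2 z 0.046 bgr [102.  48.  11.]
n 230 c 671 202 wh 45 44 ang 64.4 z 0.05 bgr [26. 26. 26.]
n 232 c 669 132 wh 42 47 ang 64.7 z 0.05 bgr [26. 26. 27.]
n 256 c 668 66 wh 45 44 ang 81.4 z 0.05 bgr [26. 27. 27.]
n 427 c 343 -255 wh 89 52 ang 85.0 z 0.041 bgr [ 74. 125. 162.]
n 1756 c 812 -110 wh 96 101 ang 33.0 z 0.049 bgr [ 12.  20. 170.]
n 310 c 749 -276 wh 40 43 ang 36.7 z 0.047 bgr [  0. 110. 175.]
n 554 c 400 -590 wh 189 20 ang 0.4 z 0.051 bgr [25. 25. 25.]
n 369 c 572 -589 wh 23 86 ang 89.9 z 0.051 bgr [27. 28. 28.]
.524,.427,.182,91 d [ 0.0016 -0.0003  0.1184] a [ 0.  -0.   0.1]
```

View pics/w7.png

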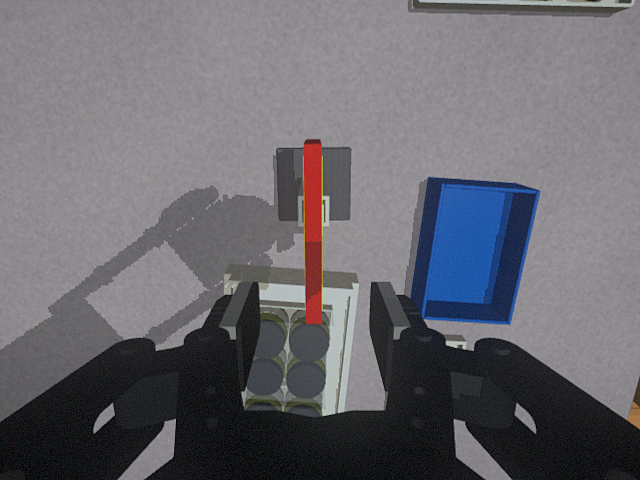

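All stock is in place: packs flat with tops at 70 mm (y 92–293), jar lids at 52 mm. The wrist view shows the red-framed sign edge at (313,140–320), centred between the fingers. Now pinch and draw up.

```bash
python3 -m inch '[{"dx":0,"dy":0,"dz":0.05,"ax":0,"ay":0,"az":0,"fingers":0},{"dx":0,"dy":0,"dz":0.09,"ax":0,"ay":0,"az":0,"fingers":0},{"dx":0,"dy":0,"dz":0.118,"ax":0,"ay":0,"az":0,"fingers":0},{"dx":0,"dy":0,"dz":0.118,"ax":0,"ay":0,"az":0,"fingers":0},{"dx":0,"dy":0,"dz":0.118,"ax":0,"ay":0,"az":0,"fingers":-1},{"dx":0,"dy":0,"dz":0.118,"ax":0,"ay":0,"az":0,"fingers":-1},{"dx":0,"dy":0,"dz":0.118,"ax":0,"ay":0,"az":0,"fingers":-1},{"dx":0,"dy":0,"dz":0.118,"ax":0,"ay":0,"az":0,"fingers":-1},{"dx":0,"dy":0,"dz":0.118,"ax":0,"ay":0,"az":0,"fingers":-1},{"dx":0,"dy":0,"dz":0.118,"ax":0,"ay":0,"az":0,"fingers":-1},{"dx":0,"dy":0,"dz":0.108,"ax":0,"ay":0,"az":0,"fingers":-1},{"dx":0,"dy":0,"dz":0.098,"ax":0,"ay":0,"az":0,"fingers":-1}]' 80
python3 go.py .524,.427,.265,91 .524,.427,.271,91
```

```text
time: 40.65
tool_pos: [0.5231, 0.4257, 0.2023]
tcp_rot: [-2.198, -2.243, 0.001]
wrist_force: [-4.4, 2.8, -7.2]
width: 0.104
.524,.427,.265,91 d [ 0.0014  0.0009 -0.0627] a [-0.1 -0.   0.2]
.524,.427,.271,91 d [ 0.0014  0.0008 -0.0687] a [-0.1 -0.   0.2]
```

```bash
python3 -m inch '[{"dx":0,"dy":0,"dz":-0.01,"ax":0,"ay":0,"az":0,"fingers":-1},{"dx":0,"dy":0,"dz":-0.02,"ax":0,"ay":0,"az":0,"fingers":-1},{"dx":0,"dy":0,"dz":-0.03,"ax":0,"ay":0,"az":0,"fingers":-1},{"dx":0,"dy":0,"dz":-0.04,"ax":0,"ay":0,"az":0,"fingers":-1},{"dx":0,"dy":0,"dz":-0.05,"ax":0,"ay":0,"az":0,"fingers":-1},{"dx":0,"dy":0,"dz":-0.056,"ax":0,"ay":0,"az":0,"fingers":-1},{"dx":0,"dy":0,"dz":-0.06,"ax":0,"ay":0,"az":0,"fingers":-1},{"dx":0,"dy":0,"dz":-0.064,"ax":0,"ay":0,"az":0,"fingers":-1},{"dx":0,"dy":0,"dz":-0.067,"ax":0,"ay":0,"az":0,"fingers":-1},{"dx":0,"dy":0,"dz":-0.067,"ax":0,"ay":0,"az":0,"fingers":-1}]' 80
cat > sg.py <<'E'
from h import *
for n in("top","scene"):
    p,d,C=look(n)
    q=C[(C[...,2]>.10)&(abs(C[...,0]-.524)<.03)&(abs(C[...,1]-.427)<.08)]
    m=(abs(C[...,0]-.524)<.03)&(abs(C[...,1]-.427)<.08)&(C[...,2]>.1)&(p[...,2]>90)&(p[...,0]<60)&(p[...,1]<60)
    print(n,m.sum(),np.percentile(C[m][:,2],[50,90,95,98]).round(4) if m.sum() else "")
E
python3 sg.py
```

```text
time: 41.9
tool_pos: [0.5231, 0.4257, 0.2703]
tcp_rot: [-2.197, -2.243, 0.001]
wrist_force: [-5.3, 1.2, -4.2]
width: 0.104
top 110 [0.3042 0.306  0.3066 0.307 ]
scene 63 [0.3017 0.3052 0.3057 0.3066]
```

```bash
python3 - <<'E'
from h import *
p,d,C=look("scene"); cv2.imwrite("pics/s8.png",cv2.resize(p[60:190,340:470],None,fx=4.5,fy=4.5,interpolation=cv2.INTER_CUBIC))
m=(C[...,2]>.095)&(C[...,2]<.115)&(abs(C[...,0]-.52)<.06)&(abs(C[...,1]-.42)<.06)
print(np.c_[C[m].round(3)*1000,p[m]][:40].astype(int))
E
```

```text
[[533 440 114  99 103 106]
 [534 435 111  63  69  68]
 [513 412 114  97 102 105]
 [537 429 114  22  24  21]
 [514 411 111  95  99 103]
 [515 415 107  69  76  75]
 [519 412 114  70  78  77]
 [536 425 113  20  19  18]
 [512 415 102  89  95  97]
 [516 413 107  68  76  74]
 [520 412 111  70  78  78]
 [523 411 114  68  76  75]
 [523 417 108  69  75  76]
 [536 422 112  48  52  52]
 [540 425 112  44  45  46]
 [512 416  97  86  91  93]
 [514 418  97  69  78  77]
 [519 414 104  69  76  76]
 [523 412 109  69  77  75]
 [524 416 106  70  78  76]
 [529 413 112  70  77  76]
 [531 414 113  74  79  80]
 [534 414 114  69  77  77]
 [536 421 109  57  62  62]
 [537 425 106  40  47  45]
 [516 415  97  69  75  75]
 [519 416  98  70  76  76]
 [523 414 102  70  77  76]
 [527 412 107  73  79  78]
 [527 417 102  71  78  77]
 [532 412 111  71  77  76]
 [535 413 111  73  81  81]
 [535 420 105  73  81  80]
 [536 424 102  69  75  75]
 [522 411 100  68  75  76]
 [525 410 104  67  76  74]
 [527 413 102  71  77  78]
 [529 415 101  69  77  75]
 [534 411 109  72  79  79]
 [535 413 108  74  81  79]]
```

View pics/s8.png

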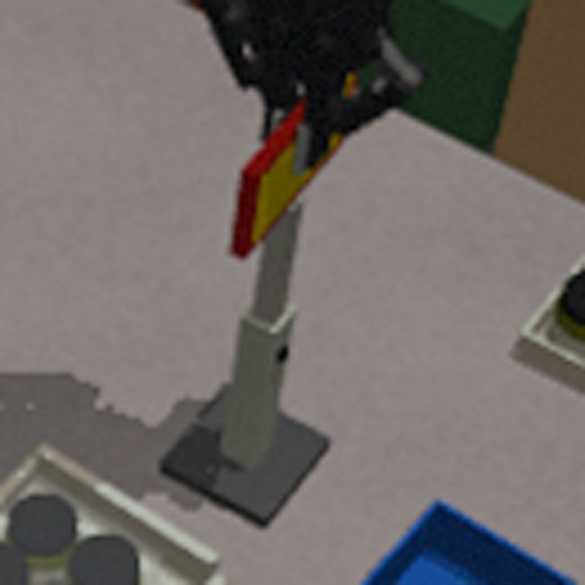

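The black button shows in its window at (282,353). I'll draw 1–2 mm further, ease back as a lock test, then release.

```bash
python3 -m inch '[{"dx":0,"dy":0,"dz":-0.002,"ax":0,"ay":0,"az":0,"fingers":-1},{"dx":0,"dy":0,"dz":-0.002,"ax":0,"ay":0,"az":0,"fingers":-1}]' 80; python3 -m inch '[{"dx":0,"dy":0,"dz":0.003,"ax":0,"ay":0,"az":0,"fingers":-1},{"dx":0,"dy":0,"dz":0.006,"ax":0,"ay":0,"az":0,"fingers":-1},{"dx":0,"dy":0,"dz":0.006,"ax":0,"ay":0,"az":0,"fingers":-1}]' 80; python3 sg.py
```

```text
time: 42.3
tool_pos: [0.5231, 0.4257, 0.2716]
tcp_rot: [-2.197, -2.243, 0.001]
wrist_force: [-2.7, 2.9, -9.7]
width: 0.103
time: 42.68
tool_pos: [0.5231, 0.4257, 0.2676]
tcp_rot: [-2.198, -2.243, -0.0]
wrist_force: [-6.2, -0.5, -1.5]
width: 0.103
top 104 [0.3016 0.3034 0.3041 0.3045]
scene 64 [0.2987 0.3021 0.3028 0.3036]
```

```bash
python3 -m inch '[{"dx":0,"dy":0,"dz":0.003,"ax":0,"ay":0,"az":0,"fingers":-1},{"dx":0,"dy":0,"dz":0.004,"ax":0,"ay":0,"az":0,"fingers":-1},{"dx":0,"dy":0,"dz":0.004,"ax":0,"ay":0,"az":0,"fingers":-1},{"dx":0,"dy":0,"dz":0.004,"ax":0,"ay":0,"az":0,"fingers":-1}]' 80; python3 sg.py
```

```text
time: 43.28
tool_pos: [0.5231, 0.4257, 0.2664]
tcp_rot: [-2.198, -2.243, -0.003]
wrist_force: [-6.1, 0.7, 1.4]
width: 0.104
top 100 [0.3006 0.3019 0.3025 0.3033]
scene 66 [0.2984 0.3011 0.3024 0.3042]
```

```bash
python3 -m inch '[{"dx":0,"dy":0,"dz":0.003,"ax":0,"ay":0,"az":0,"fingers":-1},{"dx":0,"dy":0,"dz":0.005,"ax":0,"ay":0,"az":0,"fingers":-1},{"dx":0,"dy":0,"dz":0.005,"ax":0,"ay":0,"az":0,"fingers":-1},{"dx":0,"dy":0,"dz":0.005,"ax":0,"ay":0,"az":0,"fingers":-1}]' 80; python3 sg.py
```

```text
time: 43.88
tool_pos: [0.5232, 0.4258, 0.2662]
tcp_rot: [-2.198, -2.243, -0.007]
wrist_force: [-7.6, -1.4, 7.0]
width: 0.103
top 100 [0.3002 0.3021 0.3024 0.3025]
scene 62 [0.2979 0.301  0.3021 0.3027]
```

It's locked: a further 5 mm push down left the sign unmoved and raised the force. Lift it back up a little for margin, release, and retreat.

```bash
python3 -m inch '[{"dx":0,"dy":0,"dz":-0.003,"ax":0,"ay":0,"az":0,"fingers":-1},{"dx":0,"dy":0,"dz":-0.004,"ax":0,"ay":0,"az":0,"fingers":-1},{"dx":0,"dy":0,"dz":-0.004,"ax":0,"ay":0,"az":0,"fingers":-1},{"dx":0,"dy":0,"dz":-0.004,"ax":0,"ay":0,"az":0,"fingers":0},{"dx":0,"dy":0,"dz":-0.004,"ax":0,"ay":0,"az":0,"fingers":0},{"dx":0,"dy":0,"dz":-0.004,"ax":0,"ay":0,"az":0,"fingers":0},{"dx":0,"dy":0,"dz":-0.004,"ax":0,"ay":0,"az":0,"fingers":0},{"dx":0,"dy":0,"dz":-0.04,"ax":0,"ay":0,"az":0,"fingers":0},{"dx":0,"dy":0,"dz":-0.08,"ax":0,"ay":0,"az":0,"fingers":0},{"dx":-0.04,"dy":-0.02,"dz":-0.1,"ax":0,"ay":0,"az":0,"fingers":0},{"dx":-0.09,"dy":-0.06,"dz":-0.1,"ax":0,"ay":0,"az":0,"fingers":0},{"dx":-0.12,"dy":-0.11,"dz":-0.1,"ax":0,"ay":0,"az":0,"fingers":0},{"dx":-0.12,"dy":-0.11,"dz":-0.1,"ax":0,"ay":0,"az":0,"fingers":0},{"dx":-0.12,"dy":-0.11,"dz":-0.1,"ax":0,"ay":0,"az":0,"fingers":0}]' 80; python3 sg.py
python3 - <<'E'
from h import *
for n in("top","scene"):
    C=np.load(n+"0.npy"); p=cv2.imread(f"pics/{n}0.png")
    m=(abs(C[...,0]-.524)<.03)&(abs(C[...,1]-.427)<.08)&(C[...,2]>.1)&(p[...,2]>90)&(p[...,0]<60)&(p[...,1]<60)
    print("start",n,np.percentile(C[m][:,2],[50,90,95,98]).round(4))
p,d,C=look("top"); blobs(C,p,.038,.085,220,0)
p,d,C=look("scene"); cv2.imwrite("pics/s9.png",p[60:400,200:560]); cv2.imwrite("pics/s9b.png",cv2.resize(p[60:190,340:470],None,fx=4.5,fy=4.5,interpolation=cv2.INTER_CUBIC)); blobs(C,p,.038,.085,220,0)
E
```

```text
time: 45.72
tool_pos: [0.4158, 0.3033, 0.3662]
tcp_rot: [-2.198, -2.244, -0.01]
wrist_force: [0.4, -0.4, 0.4]
width: 0.503
top 277 [0.3055 0.3074 0.3078 0.3087]
scene 153 [0.3025 0.3063 0.3071 0.3078]
start top [0.2191 0.2211 0.2218 0.2221]
start scene [0.2166 0.2202 0.2211 0.2226]
n 1419 c 811 -106 wh 98 98 ang 32.5 z 0.05 bgr [ 30.  33. 163.]
n 241 c 746 -271 wh 42 43 ang 33.4 z 0.048 bgr [ 33. 104. 173.]
n 503 c 696 361 wh 151 101 ang 87.0 z 0.048 bgr [94. 47. 21.]
n 840 c 620 -586 wh 28 187 ang 90.0 z 0.052 bgr [22. 23. 23.]
n 248 c 669 206 wh 43 42 ang 0.8 z 0.052 bgr [32.  32.5 33. ]
n 249 c 665 137 wh 43 43 ang 77.6 z 0.052 bgr [34. 34. 34.]
n 252 c 666 70 wh 44 42 ang 89.8 z 0.052 bgr [34. 34. 35.]
n 251 c 501 322 wh 10 131 ang 86.7 z 0.05 bgr [161. 163. 160.]
n 3214 c 494 193 wh 201 96 ang 86.8 z 0.07 bgr [62. 62. 61.]
n 661 c 342 -251 wh 90 50 ang 85.1 z 0.041 bgr [ 76. 119. 158.]
n 2970 c 487 207 wh 242 134 ang 83.1 z 0.068 bgr [65. 66. 64.]
n 462 c 696 356 wh 159 102 ang 87.4 z 0.046 bgr [99.5 47.  10. ]
n 228 c 671 203 wh 43 46 ang 56.4 z 0.05 bgr [25. 26. 26.]
n 240 c 666 132 wh 43 45 ang 34.5 z 0.05 bgr [26. 27. 27.]
n 249 c 667 66 wh 42 47 ang 9.2 z 0.05 bgr [26. 27. 27.]
n 452 c 344 -256 wh 89 52 ang 84.1 z 0.04 bgr [ 74. 125. 161.]
n 1755 c 812 -110 wh 96 99 ang 32.7 z 0.049 bgr [ 12.  20. 170.]
n 307 c 749 -275 wh 40 42 ang 37.3 z 0.047 bgr [  0. 110. 175.]
n 542 c 402 -590 wh 185 20 ang 0.5 z 0.051 bgr [25. 25. 25.]
n 374 c 571 -589 wh 23 87 ang 89.7 z 0.051 bgr [27. 28. 28.]
```

View pics/s9b.png

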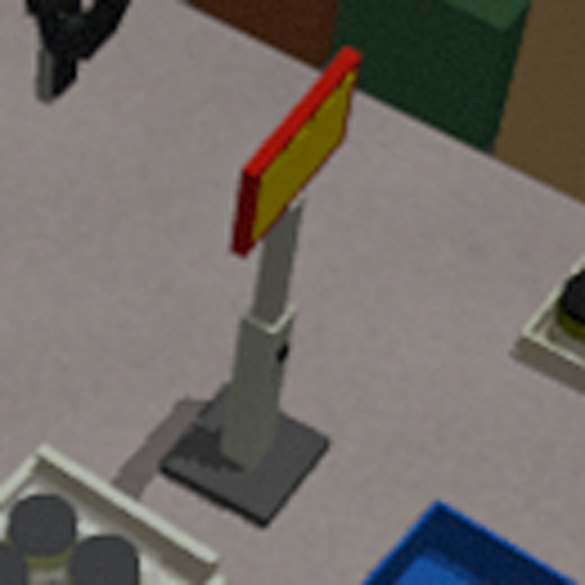

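View pics/s9.png

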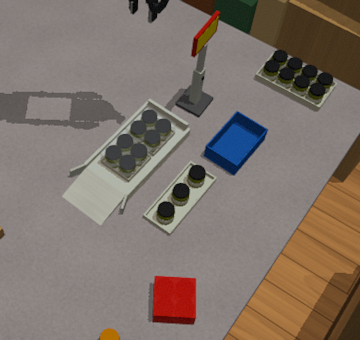

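The sign is 86 mm up on both cameras, with the button out at (282,352). The wider view shows both packs on the deck, three jars in the tray and the gripper clear. Handing in.

```bash
python3 -c "
from workcell import bot
print(bot.finish_job())"
```

```text
the job is handed in; nothing more can be done
None
```

I placed all three single jars in the tray, pushed both packs up onto the deck, pulled the sign up until it locked, and handed the job in. The clock stood at about 46 s of the 200 s allowed; the hand-in gives no verdict.

Last camera checks, taken after letting go of the sign:
- **Packs:** both lie flat with their tops at 70 mm. Their centres are about 82 mm and 187 mm past the ramp's top edge and within about 2 mm of the lane's middle.
- **Jars:** all three stand upright in the tray, with lids at 52 mm.
- **Sign:** it is up by about 86 mm on both cameras, against the required 82 mm.
- **Lock:** the black button shows in its window, and in a lock test the sign stopped going down while the push force rose to 7 N. At that stop the cameras put it only 81–83 mm up, so I raised it again before letting go. I inferred the button's travel from this and did not measure it.
- **Bystanders:** the carton and basket have not moved. I never went near the tape, but did not measure it again at the end.

No check failed. At the foot of the ramp the push on pack 2 briefly reached about 18 N, against 8 N for pack 1, but the pack stayed square.

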